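# Unload the sprung-lid curing box

## Task

Unload the curing box: loosen its wing nut, swing the bolt out of the slotted lug, open the lid and slide every disc up out of the rack, standing each one on edge in its own compartment of the red carrier; set them in, don't let them fall. Then shut the lid, easing it down by a handle against its spring so that it never snaps shut, and leave the bolt hanging out and the other things on the counter where they are.

Things in the scene. Friction and masses are not known exactly. Their poses are not given: they have to be found in the camera images.
- curebox: Brushed-steel curing box, fixed, 216 (x) x 136 (y) mm, rim 120 mm high. Origin: centre of its underside; z up, x along its length and the lid hinge, y towards the hinge side; the swing bolt is on the -y side. Inside, a white rack (floor 16 mm up) with four slots for discs at x = -60, -20, 20, 60 mm, y = 0, each 15 mm wide along x; divider tops are 56 mm above the counter.
- lid_hinge (a point): Middle of the lid's hinge line, on the box at (0, 72, 122) mm of the box's frame; the line runs along the box's x.
- lid (a joint): Lid angle, rad: 0 shut, 1.571 upright, open against its stop; its bolt-side edge rises. Flat lid 216 x 140 x 12 mm, 0.5 kg, top 132 mm up when shut. Over-centre pull spring: below about 1.1 rad spring and weight drive it shut (5 to 8 N at a handle), above that the spring holds it open (4 N). Let go half-way it slams: closing faster than 1.5 rad/s is snapping shut.
- handle_near (a point): Middle of the black round bar (12 mm thick, along the box's x, 48 mm clear between posts) of the lid handle at the box's -x end, its axis 46 mm above the lid's top. Lid shut: 117 mm to the -y side of the hinge line and 56 mm above it. Gripped across from above, the bar turns between the fingers as the lid swings, so the hand may stay upright.
- handle_far (a point): Middle of the bar of the second, identical lid handle, at the box's +x end (150 mm from the other).
- bolt_pivot (a point): Pivot of the swing bolt (hinged eyebolt), on the box at (0, -82, 55) mm of the box's frame; its axis lies along the box's x.
- swingbolt (a joint): Angle of the swing bolt, rad: 0 upright in the slotted lug on the lid's -y edge, up to 1.7 swung outward and down, away from the box (its -y). Stiff pivot: stays where it is left, moves with about 1 N at the nut. Clear of the lug and lid from 0.75 rad on.
- wingnut (a joint): Turn of the wing nut, rad: near 0 tight, grows when turned anticlockwise seen from above (loosening), up to 3.5. It climbs the bolt 1.6 mm per rad. Its collar sits behind a 3 mm lip on the lug and clears it from 2.7 rad on; until then the bolt is caught.
- nut_grip (a point): Between the two brass wings of the nut, on the bolt's axis. The wings stand in one flat upright plane, together 44 mm long (own x) x 9 mm thick (own y) x 27 mm tall (own z, along the bolt), point 12 mm below their tops. Nearly tight it is 159 mm above the counter, 104 mm from the bolt pivot; the lug and lid top beside it are 132 mm high.
- carrier: Loose red plastic carrier, 172 (x) x 116 (y) x 50 mm, 0.45 kg. Origin: centre of its underside. Four compartments at x = -69, -23, 23 and 69 mm (y = 0), each 18 mm wide along x, between dividers 50 mm high; inner floor 5 mm up. A disc stands in it with its axis along the carrier's x and its centre about 54 mm above the carrier's underside.
- disc1_c (a point): Centre of a pink acrylic milling disc, 98 mm across, 12 mm thick, 0.11 kg; its own x is the disc's axis. Starts on edge in a rack slot of the box, centre 65 mm and top edge 114 mm above the counter. Not always present.
- disc2_c (a point): Centre of an ivory acrylic milling disc, 98 mm across, 12 mm thick, 0.11 kg; its own x is the disc's axis. Starts on edge in a rack slot of the box, centre 65 mm and top edge 114 mm above the counter. Not always present.
- disc3_c (a point): Centre of a white acrylic milling disc, 98 mm across, 12 mm thick, 0.11 kg; its own x is the disc's axis. Starts on edge in a rack slot of the box, centre 65 mm and top edge 114 mm above the counter. Not always present.
- disc4_c (a point): Centre of a tan acrylic milling disc, 98 mm across, 12 mm thick, 0.11 kg; its own x is the disc's axis. Starts on edge in a rack slot of the box, centre 65 mm and top edge 114 mm above the counter. Not always present.
- jar_c (a point): Squat blue glass jar, 64 mm wide, 62 mm tall; bystander, point at mid-height.
- dappen_c (a point): Small stainless dappen cup, 38 mm wide, 30 mm tall; bystander, point at mid-height.
- bowl_c (a point): Grey rubber mixing bowl, 124 mm wide, 60 mm tall; bystander, point at mid-height.
- gauge_c (a point): Nickel tray gauge lying flat, 110 x 58 x 6 mm; bystander, point in the middle of its beam.
- waxknife_c (a point): Wax knife lying flat, wooden handle and steel blade, 170 x 12 mm; bystander, point at its middle.
- monomer_c (a point): Amber bottle with black cap, 52 mm wide, 110 mm tall; bystander, point at mid-height.

How it is judged:
By the outcome, as a careful person would: the job done as asked, in the order asked, and still so for the second after the job is handed in, with the robot touching nothing.
Of disc1, disc2, disc3, disc4 only 2 to 4 are there at a start; the rules pass over those that are not, and their reading is None.
At some moment in a run one of carrier may be knocked a few centimetres aside while the robot is not near it.
It also fails if it takes over 210 s, if anything falls off the work surface, if the arm or the gripper's body presses on something with over 40 N, if the wrist force passes 120 N, or if a joint passes its speed limit or range.

## Robot

A 6-joint arm with a two-finger parallel gripper is mounted at the origin on the work surface. World frame = base frame: x ahead of the robot, y to its left, z up, the work surface at z = 0. Lengths are in mm, angles in degrees, forces in N, time in s.
With the tool pointing down it reaches from about 350 to 975 mm from the base axis. Payload 7.1 kg.
Tool frame: the origin (TCP) lies at the very end of the fingers, on their centre line; the grasp point (between the pads) lies 19 mm behind it; z points along the fingers, y is the direction in which the jaws open and shut (so a half turn about z gives the same grasp; the last joint's range is limited). The gripper opens to 88 mm and grips with 3 to 60 N. Pads are 20 mm wide; open, the fingers measure 115 mm over their backs; the gripper's body (75 mm by 178 mm) begins 61 mm behind the grasp point.
Start: joints at [-68.812, 24.242, 93.386, -0, 62.372, -1.089], TCP at [236.94, -578.329, 197.575] pointing down, gripper open.
Joint ranges: [-172.04, 172.04], [-51.8, 120.97], [4.93, 147.93], [-75.15, 255.16], [6.16, 154.13], [-145.62, 145.62]. Speed limits (degrees/s): [136.94, 136.94, 172.46, 180, 180, 180].

## Interface

Orientations are given as a 3x3 rotation matrix whose columns are the frame's x, y, z axes.
In Python, from station import observe, camera, workorder gives the robot as it stands.
- The arm moves only by the tool carry_out, never from a script. Its arguments are lists of equal length, an entry for each row: "translation": the shift along the world's x, y, z in units of 50 mm (1.0 is 50 mm), a list of three; "rotation": the turn, a rotation vector about the world's x, y, z in units of 6 degrees (1.0 is 6 degrees), a list of three. A call has 1 to 12 rows; each row is the pose to reach, as a shift and turn from the pose commanded when the call began; what a row does not reach only later rows make up. A row lasts 1/10 s, in which the tool goes at most 50 mm and 8.59 degrees, less where a joint would pass 70% of its speed; a pose out of reach is approached as far as the arm can. A call with a gripper value outside its range is refused whole. "grip" is the closure, from 0 (fully open) to 1 (shut), set as the call begins (left out, the last holds). The fingers move at their own pace and stop on an object; "force" is the grip in N (left out, the last holds). Time passes only in rows, so rows that repeat a pose let the fingers close. It gives the time, the measured TCP pose, the force and the opening at its end, in the units of the state.
- observe(): the state, without advancing time (a new reading comes with each control period).
- camera(name): name is "scene" or "top" or "wrist"; returns a dict with "image" (480x640x3 uint8, blue, green, red), "K" (3x3 intrinsics, pixels), "extrinsics" (4x4, takes a point from camera to world coordinates). Camera axes: x right, y down, z forward; pixel columns grow to the right and rows downward; lengths in mm; the calibration is good to about 2 mm. The wrist camera is an equidistant fisheye: a pixel r from the principal point sees the ray r / f radians off the axis. A picture is of the moment at which its call begins. There is no depth.
- workorder.finish_job(): hands the job in, once; it reports no verdict.
The state is a dict: "t": time; "q": joint angles; "dq": joint speeds; "effort": joint torques, N m; "tool_pos": TCP position; "orientation": TCP orientation; "ft_force": force on the tool from outside, world axes, zero at the start; "wrist_torque": the same for the moment, N m; "finger_gap": finger opening in mm.
Only numpy, scipy, OpenCV 4.12 (cv2) and the standard library are available. Lean on these libraries where they do the work, as an engineer would, in place of code of your own. Each camera call takes 0.05 s, during which the arm holds its last target. There are 200 camera calls.

## Working session

There is one attempt and no reset: what is moved stays moved. The work goes in short steps, Python scripts to look and compute and a tool call to move; the robot and the scene stay as the last step left them, time stands still between calls to the robot, and variables do not carry over. Pictures are saved under pics/ and viewed, about 12 in all and at most 16, crops included, and the job is handed in when it is done.

Besides the shell and the picture viewer there is one more tool, called after "Emit:" as name(argument=value, ...), one argument or row to a line, values as JSON. carry_out: Moves the arm, as the interface text tells. Its arguments: {"type":"object","properties":{"translation":{"type":"array"},"rotation":{"type":"array"},"grip":{"type":"number"},"force":{"type":"number"}},"required":["translation","rotation"]}

```bash
ls; mkdir -p pics
python3 - <<'E'
from station import observe, camera
import cv2, numpy as np
s=observe(); print({k:np.round(v,2).tolist() for k,v in s.items()})
for n in ("scene","top"):
    c=camera(n); cv2.imwrite(f"pics/{n}0.png",c["image"]); print(n,np.round(c["K"],1).tolist(),np.round(c["extrinsics"],4).tolist())
    np.savez(f"{n}0.npz",**c)
E
```

```text
pics
{'t': 0.0, 'q': [-68.81, 24.28, 93.43, 0.0, 62.37, -1.09], 'dq': [0.02, -0.05, -0.0, 0.03, -0.11, -0.01], 'effort': [0.0, -54.46, -27.37, 0.06, 0.02, -0.0], 'tool_pos': [236.72, -577.78, 196.81], 'orientation': [[0.93, 0.38, -0.0], [0.38, -0.93, 0.0], [0.0, -0.0, -1.0]], 'ft_force': [-0.44, -0.4, 0.68], 'wrist_torque': [0.01, 0.02, -0.02], 'finger_gap': 87.9}
scene [[520.1, 0.0, 314.8], [0.0, 520.1, 241.7], [0.0, 0.0, 1.0]] [[0.8673, 0.2818, -0.4102, 1030.9368], [0.4977, -0.4925, 0.714, -887.0156], [-0.0008, -0.8234, -0.5674, 823.4357], [0.0, 0.0, 0.0, 1.0]]
top [[503.4, 0.0, 317.1], [0.0, 503.4, 231.4], [0.0, 0.0, 1.0]] [[-0.0213, -0.9961, 0.0852, 421.3519], [-0.9997, 0.0225, 0.0136, -32.1394], [-0.0155, -0.0849, -0.9963, 1506.2309], [0.0, 0.0, 0.0, 1.0]]
```

View pics/top0.png

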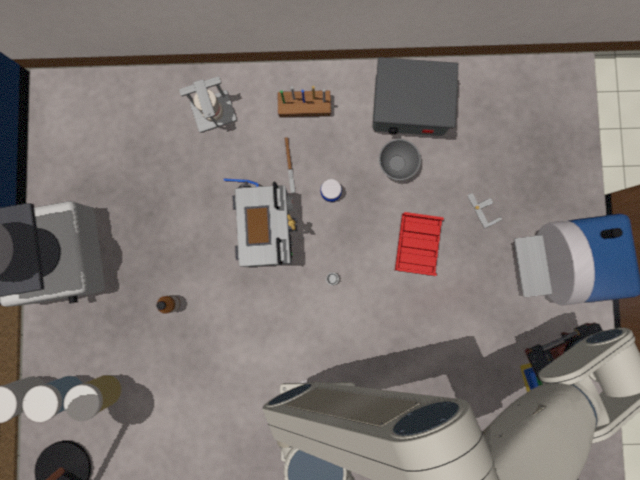

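View pics/scene0.png

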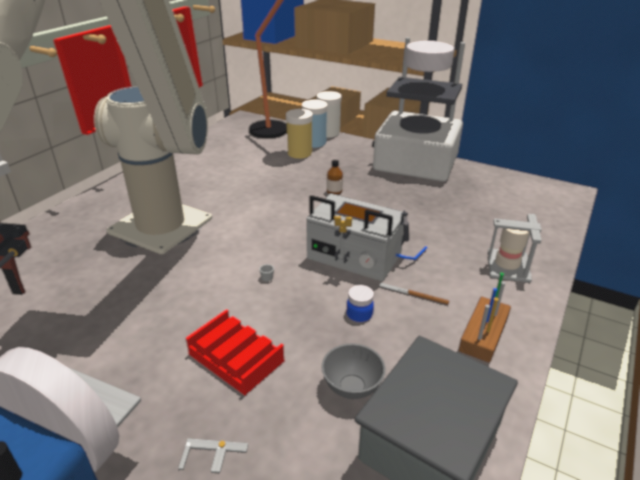

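The top view shows the box at about (263,225) px with its lid shut and hinge on the left (+y), the nut at (291,223), and the carrier at about (420,244). The scene view agrees, and also shows the jar (360,303), the dappen (267,273) and the bowl (353,370).

```bash
cat > h.py <<'E'
import numpy as np, cv2
from station import observe, camera
def ray(c,u,v):
    K,E=c["K"],c["extrinsics"]; d=np.array([(u-K[0,2])/K[0,0],(v-K[1,2])/K[1,1],1.])
    if c.get("fish"):
        r=np.hypot(d[0],d[1]); d=np.array([d[0]/r*np.sin(r),d[1]/r*np.sin(r),np.cos(r)]) if r>1e-9 else np.array([0,0,1.])
    return E[:3,3],E[:3,:3]@d
def onz(c,u,v,z):
    o,d=ray(c,u,v); return o+d*(z-o[2])/d[2]
def proj(c,P):
    K,E=c["K"],c["extrinsics"]; p=(np.atleast_2d(P)-E[:3,3])@E[:3,:3]
    if c.get("fish"):
        r=np.hypot(p[:,0],p[:,1])+1e-12; th=np.arctan2(r,p[:,2]); xy=p[:,:2]/r[:,None]*th[:,None]
    else: xy=p[:,:2]/p[:,2:]
    return xy*[K[0,0],K[1,1]]+K[:2,2]
def look(n,name=None):
    c=dict(camera(n)); c["fish"]=(n=="wrist")
    if name: cv2.imwrite(f"pics/{name}.png",c["image"])
    return c
def frame(x,y,yaw,pts):
    a=np.radians(yaw); R=np.array([[np.cos(a),-np.sin(a),0],[np.sin(a),np.cos(a),0],[0,0,1]])
    return np.atleast_2d(pts)@R.T+[x,y,0]
E
python3 - <<'E'
from h import *
t=dict(np.load("top0.npz")); t["fish"]=0
s=dict(np.load("scene0.npz")); s["fish"]=0
for n,u,v,z in [("nut",291,223,165),("lid TL",236,189,132),("lid BL",239,266,132),("lidBR",289,264,132),("lidTR",286,185,132),("c1",403,213,50),("c2",443,217,50),("c3",436,275,50),("c4",396,270,50),("jar",331,190,62),("dap",334,279,30),("bowl",400,160,60),("monomer",166,304,110)]:
    print(n,onz(t,u,v,z).round(0))
print("scene"); 
for n,u,v,z in [("nut",343,224,165),("jar",360,294,62),("dap",267,268,30)]: print(n,onz(s,u,v,z).round(0))
a=cv2.resize(t["image"][170:290,220:460],None,fx=3.3,fy=3.3,interpolation=2)
b=cv2.resize(s["image"][180:400,180:430],None,fx=3.1,fy=3.1,interpolation=2)
cv2.imwrite("pics/cr1.png",a); cv2.imwrite("pics/cr2.png",b[:600])
E
```

```text
nut [560.  56. 165.]
lid TL [662. 208. 132.]
lid BL [449. 202. 132.]
lidBR [451.  65. 132.]
lidTR [670.  70. 132.]
c1 [ 594. -263.   50.]
c2 [ 580. -378.   50.]
c3 [ 413. -351.   50.]
c4 [ 429. -237.   50.]
jar [664. -55.  62.]
dap [407. -58.  30.]
bowl [ 748. -258.   60.]
monomer [349. 409. 110.]
scene
nut [576.  38. 165.]
jar [672. -58.  62.]
dap [411. -49.  30.]
```

View pics/cr1.png

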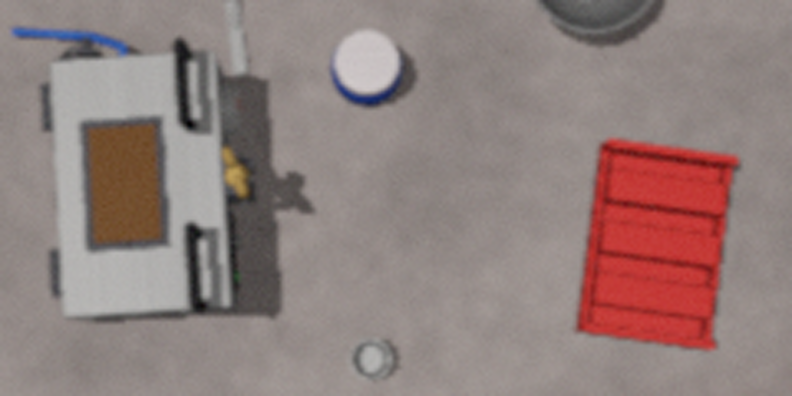

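The carrier reads about (504,-307) with yaw about -9°, and the box about (560,137) with yaw about 2°. I'm moving above the nut for a close look.

Emit:
carry_out(
  translation=[
    [0.2,0.4,0.5],
    [0.6,1.2,1.2],
    [1,2,2],
    [1.5,3,2.7],
    [2,4,2.7],
    [2.5,5,2.7],
    [3,6,2.7],
    [3.4,6.8,2.7],
    [3.7,7.5,2.7],
    [4,8.2,2.7],
    [4.3,9,2.7],
    [4.6,9.7,2.7],
  ],
  rotation=[
    [0,0,0],
    [0,0,0],
    [0,0,0],
    [0,0,0],
    [0,0,0],
    [0,0,0],
    [0,0,0],
    [0,0,0],
    [0,0,0],
    [0,0,-0.3],
    [0,0,-0.6],
    [0,0,-0.8],
  ],
  grip=0.5,
)

```text
t: 1.3
tool_pos: [467.1, -91.2, 332.5]
orientation: [[0.954, 0.299, -0.0], [0.299, -0.954, 0.0], [-0.0, -0.0, -1.0]]
ft_force: [0.6, -0.6, -0.5]
finger_gap: 43.8
```

Emit:
carry_out(
  translation=[
    [0.4,0.6,0],
    [0.8,1.2,0],
    [1.2,1.8,0],
    [1.5,2.3,0],
    [1.6,2.6,0],
    [1.6,2.6,0],
    [1.6,2.6,0],
  ],
  rotation=[
    [0,0,0],
    [0,0,0],
    [0,0,0],
    [0,0,0],
    [0,0,0],
    [0,0,0],
    [0,0,0],
  ],
)

```text
t: 2.0
tool_pos: [546.2, 36.2, 332.3]
orientation: [[0.954, 0.301, -0.001], [0.301, -0.954, -0.001], [-0.001, 0.0, -1.0]]
ft_force: [-0.1, -1.0, -0.2]
finger_gap: 43.7
```

Run:
```python
from h import *
c=look("wrist","w1"); np.savez("w1.npz",**c)
s=observe(); print(s["tool_pos"],s["finger_gap"],np.round(s["q"],1),np.round(s["orientation"],3).tolist()); print(c["K"],c["extrinsics"])
```

```text
[546.21940696  35.77386614 332.41132717] 44.01750435190105 [ 2.5 10.1 94.8 -0.  75.1 75.1] [[0.954, 0.3, -0.001], [0.3, -0.954, -0.0], [-0.001, 0.0, -1.0]]
[[371.64829954   0.         318.05029164]
 [  0.         371.64829954 234.99473534]
 [  0.           0.           1.        ]] [[ 3.00293850e-01 -9.23209592e-01 -2.39807533e-01  6.11241151e+02]
 [-9.53846740e-01 -2.90655887e-01 -7.54688861e-02  5.71134334e+01]
 [-2.78716479e-05  2.51402476e-01 -9.67882635e-01  5.20681304e+02]
 [ 0.00000000e+00  0.00000000e+00  0.00000000e+00  1.00000000e+00]]
```

View pics/w1.png

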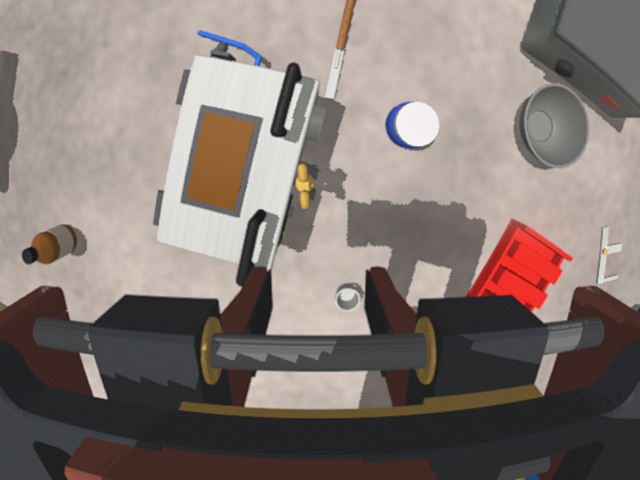

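The wrist view shows the nut wings from about (304,165) to (306,207), handle bars centred near (288,99) and (252,248), and lid corners at (197,57), (157,241) and (318,80). I'll fit the box pose from these.

Run:
```python
from h import *
from scipy.optimize import least_squares
c=dict(np.load("w1.npz")); t=dict(np.load("top0.npz")); t["fish"]=0
W=np.array([[197,57],[157,241],[318,80]]); L=np.array([[-108-0,68,132],[0,0,0]])
# lid spans y -68..72
lw=np.array([[108,72,132],[-108,72,132],[108,-68,132.]])
lt=np.array([[108,72,132],[-108,72,132],[-108,-68,132],[108,-68,132.]])
T=np.array([[235.2,188.8],[239.7,266.4],[290.3,262.7],[285.8,186.7]])
f=lambda p:np.r_[(proj(c,frame(*p,lw))-W).ravel(),(proj(t,frame(*p,lt))-T).ravel()]
r=least_squares(f,[560,137,2]); print(r.x,r.fun.round(1))
for n,q in [("lug/nut",[0,-82,159]),("hn",[-75,-45,178]),("hf",[75,-45,178])]:
    P=frame(*r.x,q); print(n,P.round(1),proj(c,P).round(1))
for u,v in [(304,165),(306,207),(304,187)]: print(onz(c,u,v,165).round(1))
for u,v in [(288,99),(252,248)]: print("bar",onz(c,u,v,181).round(1))
im=c["image"]; cv2.imwrite("pics/w1c.png",cv2.resize(im[50:290,150:350],None,fx=2.5,fy=2.5,interpolation=2))
```

```text
[560.49393597 135.79903046   2.71499154] [-2.5 -1.7 -0.3  2.3  3.   1.5 -0.8 -0.9 -1.  -0.5 -0.5 -0.3 -1.  -2.4]
lug/nut [[564.4  53.9 159. ]] [[306.8 187.2]]
hn [[487.7  87.3 178. ]] [[250.7 254.6]]
hf [[637.5  94.4 178. ]] [[287.6 101.6]]
[584.9  62.9 165. ]
[546.4  49.  165. ]
[564.6  56.6 165. ]
bar [639.7  94.5 181. ]
bar [495.6  87.5 181. ]
```

View pics/w1c.png

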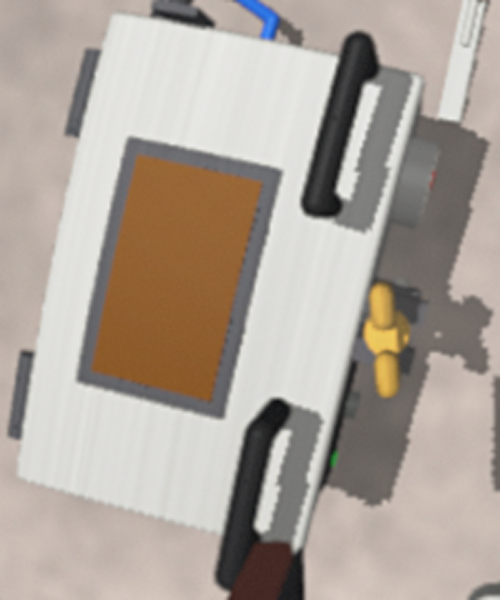

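Nut at about (565,55), wings at yaw about 20°. I'll descend, straddle the wings and close on them.

Emit:
carry_out(
  translation=[
    [0.2,0.2,-0.4],
    [0.37,0.38,-1.0],
    [0.37,0.38,-1.7],
    [0.37,0.38,-2.4],
    [0.37,0.38,-2.9],
    [0.37,0.38,-3.3],
    [0.37,0.38,-3.6],
    [0.37,0.38,-3.8],
    [0.37,0.38,-3.85],
    [0.37,0.38,-3.85],
  ],
  rotation=[
    [0,0,0.2],
    [0,0,0.4],
    [0,0,0.4],
    [0,0,0.4],
    [0,0,0.4],
    [0,0,0.4],
    [0,0,0.4],
    [0,0,0.4],
    [0,0,0.4],
    [0,0,0.4],
  ],
)

```text
t: 3.05
tool_pos: [565.5, 55.1, 140.4]
orientation: [[0.941, 0.339, 0.0], [0.339, -0.941, -0.0], [0.0, 0.0, -1.0]]
ft_force: [-0.2, 0.4, 0.3]
finger_gap: 43.6
```

Emit:
carry_out(
  translation=[
    [0,0,0],
    [0,0,0],
    [0,0,0],
    [0,0,0],
    [0,0,0],
    [0,0,0],
  ],
  rotation=[
    [0,0,0],
    [0,0,0],
    [0,0,0],
    [0,0,0],
    [0,0,0],
    [0,0,0],
  ],
  grip=1,
  force=25,
)

```text
t: 3.65
tool_pos: [565.4, 55.8, 140.2]
orientation: [[0.94, 0.34, 0.0], [0.34, -0.94, 0.0], [0.0, -0.0, -1.0]]
ft_force: [-1.5, 1.1, 1.3]
finger_gap: 8.6
```

Emit:
carry_out(
  translation=[
    [0,0,0.002],
    [0,0,0.006],
    [0,0,0.01],
    [0,0,0.014],
    [0,0,0.018],
    [0,0,0.022],
    [0,0,0.026],
    [0,0,0.03],
    [0,0,0.034],
    [0,0,0.036],
    [0,0,0.036],
    [0,0,0.036],
  ],
  rotation=[
    [0,0,0.6],
    [0,0,1.7],
    [0,0,2.9],
    [0,0,4.1],
    [0,0,5.3],
    [0,0,6.5],
    [0,0,7.7],
    [0,0,8.9],
    [0,0,9.7],
    [0,0,10],
    [0,0,10],
    [0,0,10],
  ],
)

```text
t: 4.85
tool_pos: [565.7, 55.6, 142.0]
orientation: [[0.177, 0.984, 0.0], [0.984, -0.177, -0.0], [0.0, 0.0, -1.0]]
ft_force: [0.4, -0.2, 0.8]
finger_gap: 8.2
```

Run:
```python
from h import *
s=observe(); print(np.round(s["ft_force"],1),np.round(s["wrist_torque"],2),s["finger_gap"],np.round(s["q"],1))
```

```text
[ 0.4 -0.2  0.8] [-0.03 -0.26  0.02] 8.232920620210276 [  4.4  23.6 103.1  -0.   53.3  14.6]
```

Emit:
carry_out(
  translation=[
    [0,0,0.002],
    [0,0,0.006],
    [0,0,0.01],
    [0,0,0.014],
    [0,0,0.018],
    [0,0,0.022],
    [0,0,0.026],
    [0,0,0.03],
    [0,0,0.034],
    [0,0,0.036],
    [0,0,0.036],
    [0,0,0.036],
  ],
  rotation=[
    [0,0,0.6],
    [0,0,1.7],
    [0,0,2.9],
    [0,0,4.1],
    [0,0,5.3],
    [0,0,6.5],
    [0,0,7.7],
    [0,0,8.9],
    [0,0,9.7],
    [0,0,10],
    [0,0,10],
    [0,0,10],
  ],
)

```text
t: 6.05
tool_pos: [565.9, 55.8, 143.7]
orientation: [[-0.764, 0.646, 0.001], [0.646, 0.764, 0.0], [-0.001, 0.001, -1.0]]
ft_force: [2.5, 0.7, -0.5]
finger_gap: 8.4
```

Emit:
carry_out(
  translation=[
    [0,0,0.002],
    [0,0,0.006],
    [0,0,0.01],
    [0,0,0.014],
    [0,0,0.018],
    [0,0,0.022],
    [0,0,0.026],
    [0,0,0.03],
    [0,0,0.034],
    [0,0,0.034],
    [0,0,0.034],
  ],
  rotation=[
    [0,0,0.6],
    [0,0,1.7],
    [0,0,2.9],
    [0,0,4.1],
    [0,0,5.3],
    [0,0,6.5],
    [0,0,7.7],
    [0,0,8.6],
    [0,0,9.2],
    [0,0,9.4],
    [0,0,9.4],
  ],
)

```text
t: 7.15
tool_pos: [565.9, 55.9, 145.4]
orientation: [[-0.96, -0.279, 0.001], [-0.279, 0.96, 0.0], [-0.001, 0.0, -1.0]]
ft_force: [4.5, 1.4, -2.3]
finger_gap: 8.4
```

Run:
```python
from h import *
s=observe(); print(np.round(s["ft_force"],1),np.round(s["wrist_torque"],2),s["finger_gap"],np.round(s["q"],1))
# arc for nut and straddle drag
r=109;
for th in (0,.2,.4,.6,.8,1,1.2,1.35): print(th,(-r*np.sin(th)).round(1),(r*np.cos(th)-r).round(1))
```

```text
[ 4.5  1.4 -2.3] [ 0.45 -0.82 -0.01] 8.405380700700178 [   4.4   23.3  102.9    0.    53.7 -101.8]
0 -0.0 0.0
0.2 -21.7 -2.2
0.4 -42.4 -8.6
0.6 -61.5 -19.0
0.8 -78.2 -33.1
1 -91.7 -50.1
1.2 -101.6 -69.5
1.35 -106.4 -85.1
```

The nut has turned 176° (3.08 rad) and climbed 5 mm. Next I'll open a little and drag the bolt out along its arc with the straddling fingers.

Emit:
carry_out(
  translation=[
    [0,0,0],
    [0,0,0],
    [0,0,0.08],
    [0.01,-0.15,0.08],
    [0.02,-0.34,0.08],
    [0.03,-0.54,0.08],
    [0.04,-0.75,0.03],
    [0.04,-0.96,-0.04],
    [0.05,-1.16,-0.12],
    [0.06,-1.36,-0.2],
    [0.06,-1.36,-0.2],
    [0.06,-1.36,-0.2],
  ],
  rotation=[
    [0,0,0],
    [0,0,0],
    [0,0,0],
    [0,0,0],
    [0,0,0],
    [0,0,0],
    [0,0,0],
    [0,0,0],
    [0,0,0],
    [0,0,0],
    [0,0,0],
    [0,0,0],
  ],
  grip=0.66,
)

```text
t: 8.35
tool_pos: [568.3, -12.7, 135.1]
orientation: [[-0.96, -0.28, -0.001], [-0.28, 0.96, 0.0], [0.001, 0.0, -1.0]]
ft_force: [0.0, -0.2, 0.6]
finger_gap: 29.6
```

Emit:
carry_out(
  translation=[
    [0.01,-0.18,-0.1],
    [0.01,-0.34,-0.24],
    [0.02,-0.48,-0.39],
    [0.02,-0.6,-0.54],
    [0.02,-0.7,-0.72],
    [0.02,-0.78,-0.9],
    [0.02,-0.82,-1.0],
    [0.02,-0.82,-1.0],
  ],
  rotation=[
    [0,0,0],
    [0,0,0],
    [0,0,0],
    [0,0,0],
    [0,0,0],
    [0,0,0],
    [0,0,0],
    [0,0,0],
  ],
)

```text
t: 9.15
tool_pos: [568.8, -53.5, 84.3]
orientation: [[-0.96, -0.28, -0.002], [-0.28, 0.96, 0.0], [0.002, 0.001, -1.0]]
ft_force: [0.4, 0.7, -0.1]
finger_gap: 29.9
```

Run:
```python
from h import *
s=observe(); print(np.round(s["ft_force"],1),np.round(s["q"],1))
c=look("scene"); cv2.imwrite("pics/s2.png",cv2.resize(c["image"][150:330,240:460],None,fx=3,fy=3,interpolation=2))
```

```text
[ 0.4  0.7 -0.1] [  -6.6   28.7  104.4    0.    47.1 -112.8]
```

View pics/s2.png

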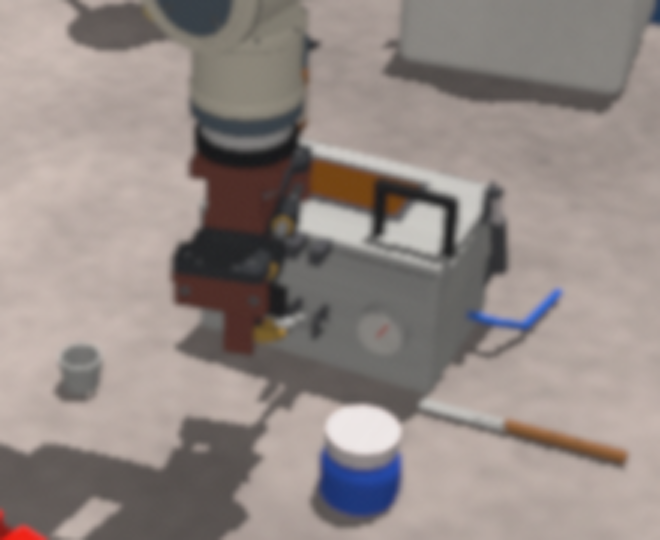

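The bolt is swung well out: brass nut low at (272,330) in the crop, clear of the lid. I'm lifting away and going to the near handle.

Emit:
carry_out(
  translation=[
    [0,0,0.6],
    [0,0,1.4],
    [0,0,2.2],
    [0,0,2.9],
    [-0.3,0.5,3.1],
    [-0.7,1.2,3.1],
    [-1.1,2.0,3.1],
    [-1.4,2.5,3.1],
    [-1.58,2.82,3.1],
    [-1.58,2.82,2.9],
    [-1.58,2.82,2.5],
    [-1.58,2.82,2.5],
  ],
  rotation=[
    [0,0,0],
    [0,0,0],
    [0,0,0],
    [0,0,0],
    [0,0,-0.5],
    [0,0,-1],
    [0,0,-1.5],
    [0,0,-2],
    [0,0,-2.28],
    [0,0,-2.28],
    [0,0,-2.28],
    [0,0,-2.28],
  ],
  grip=0.5,
)

```text
t: 10.4
tool_pos: [489.1, 87.2, 208.3]
orientation: [[-0.999, -0.046, -0.004], [-0.046, 0.999, -0.001], [0.004, -0.001, -1.0]]
ft_force: [-0.6, 0.6, -0.7]
finger_gap: 43.9
```

Run:
```python
from h import *
s=observe(); print(s["tool_pos"],np.round(s["orientation"],3).tolist(),np.round(s["ft_force"],1),np.round(s["q"],1))
c=look("wrist","w2"); np.savez("w2.npz",**c)
for x in (-75,75): print(proj(c,frame(560.5,136,2.5,[x,-45,178])))
print(proj(c,s["tool_pos"]))
```

```text
[489.07298098  87.16403511 208.3106309 ] [[-0.999, -0.046, -0.004], [-0.046, 0.999, -0.001], [0.004, -0.001, -1.0]] [-0.6  0.6 -0.7] [  8.7  12.7 108.6  -0.   58.8 -83.9]
[[318.49972926 251.18115905]]
[[317.98526285 431.51177656]]
[[317.29189696 270.13285956]]
```

View pics/w2.png

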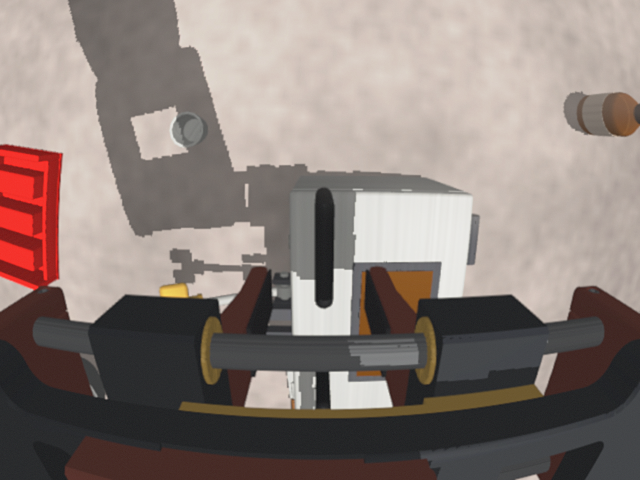

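The wrist view shows the bar midway between the fingers, from (324,190) to (324,305), so about 3 mm further to +y. I'm descending and gripping it.

Emit:
carry_out(
  translation=[
    [0,0.03,-0.2],
    [0,0.06,-0.5],
    [0,0.06,-0.8],
    [0,0.06,-0.98],
    [0,0.06,-0.98],
    [0,0.06,-0.98],
  ],
  rotation=[
    [0,0,0],
    [0,0,0],
    [0,0,0],
    [0,0,0],
    [0,0,0],
    [0,0,0],
  ],
)

```text
t: 11.05
tool_pos: [490.8, 90.6, 161.6]
orientation: [[-0.999, -0.045, 0.0], [-0.045, 0.999, -0.0], [-0.0, -0.0, -1.0]]
ft_force: [-0.5, -0.0, -0.5]
finger_gap: 44.0
```

Emit:
carry_out(
  translation=[
    [0,0,0],
    [0,0,0],
    [0,0,0],
    [0,0,0],
    [0,0,0],
  ],
  rotation=[
    [0,0,0],
    [0,0,0],
    [0,0,0],
    [0,0,0],
    [0,0,0],
  ],
  grip=1,
  force=20,
)

```text
t: 11.55
tool_pos: [490.5, 90.7, 161.5]
orientation: [[-0.999, -0.045, 0.0], [-0.045, 0.999, 0.0], [-0.0, 0.0, -1.0]]
ft_force: [-0.6, -0.6, -0.1]
finger_gap: 7.5
```

Run:
```python
from h import *
s=observe(); p=s["tool_pos"]; print(p,np.round(s["ft_force"],1),s["finger_gap"])
a0=np.arctan2(56,117); r=np.hypot(56,117)
def arc(ths,t0):
    for th in ths:
        dy=-r*(np.cos(a0+th)-np.cos(a0+t0)); dz=r*(np.sin(a0+th)-np.sin(a0+t0))
        print(round(th,3),np.round([-dy*np.sin(np.radians(2.5))/50,dy/50,dz/50],3).tolist())
arc(np.arange(0.05,1.6,.075),0)
```

```text
[490.51623989  90.70046914 161.53557732] [-0.6 -0.6 -0.1] 7.533640924609189
0.05 [-0.003, 0.059, 0.116]
0.125 [-0.007, 0.158, 0.283]
0.2 [-0.012, 0.269, 0.443]
0.275 [-0.017, 0.392, 0.593]
0.35 [-0.023, 0.526, 0.734]
0.425 [-0.029, 0.67, 0.865]
0.5 [-0.036, 0.823, 0.985]
0.575 [-0.043, 0.985, 1.092]
0.65 [-0.05, 1.155, 1.188]
0.725 [-0.058, 1.331, 1.27]
0.8 [-0.066, 1.513, 1.339]
0.875 [-0.074, 1.7, 1.394]
0.95 [-0.082, 1.89, 1.435]
1.025 [-0.091, 2.083, 1.461]
1.1 [-0.099, 2.277, 1.473]
1.175 [-0.108, 2.471, 1.471]
1.25 [-0.116, 2.665, 1.454]
1.325 [-0.125, 2.857, 1.422]
1.4 [-0.133, 3.046, 1.376]
1.475 [-0.141, 3.231, 1.316]
1.55 [-0.149, 3.411, 1.243]
```

Run:
```python
from h import *
s=observe(); print(np.round(s["ft_force"],1),s["finger_gap"],s["t"])
c=look("wrist","w3")
s=observe(); print(s["finger_gap"],s["t"],proj(c,s["tool_pos"]),proj(c,s["tool_pos"]+np.array([0,0,19])))
c2=look("scene")
cv2.imwrite("pics/w3c.png",np.vstack([cv2.resize(c["image"][160:420,180:460],(560,520))[:300],cv2.resize(c2["image"][150:250,270:456],(560,300))]))
```

```text
[-0.6 -0.6 -0.1] 7.533640924609189 11.55
3.7327453683255927 11.6 [[317.30388679 269.99882482]] [[317.24419737 283.18579895]]
```

View pics/w3c.png

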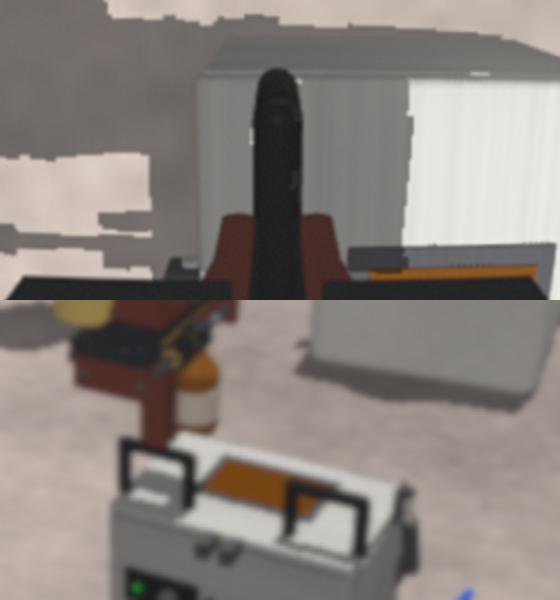

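Emit:
carry_out(
  translation=[
    [0,0,0],
    [0,0,0],
    [0,0,0],
  ],
  rotation=[
    [0,0,0],
    [0,0,0],
    [0,0,0],
  ],
)

```text
t: 11.95
tool_pos: [490.4, 90.7, 161.4]
orientation: [[-0.999, -0.045, -0.0], [-0.045, 0.999, -0.0], [0.0, -0.0, -1.0]]
ft_force: [0.2, 0.0, 0.5]
finger_gap: 0.5
```

Run:
```python
from h import *
s=observe(); print(s["tool_pos"],np.round(s["ft_force"],1),np.round(s["wrist_torque"],2),s["finger_gap"],s["t"])
c=look("wrist","w4")
s=observe(); print(np.round(s["ft_force"],1),s["finger_gap"],s["t"])
c2=look("scene")
cv2.imwrite("pics/w4c.png",np.hstack([cv2.resize(c["image"][190:330,250:390],(400,400)),cv2.resize(c2["image"][150:250,270:370],(400,400),interpolation=2)]))
```

```text
[490.42260488  90.66540952 161.36323952] [0.2 0.  0.5] [ 0.04 -0.1   0.01] 0.4623687481387413 11.95
[-0.2 -0.5  0.2] 0.5143347847993429 12.0
```

View pics/w4c.png

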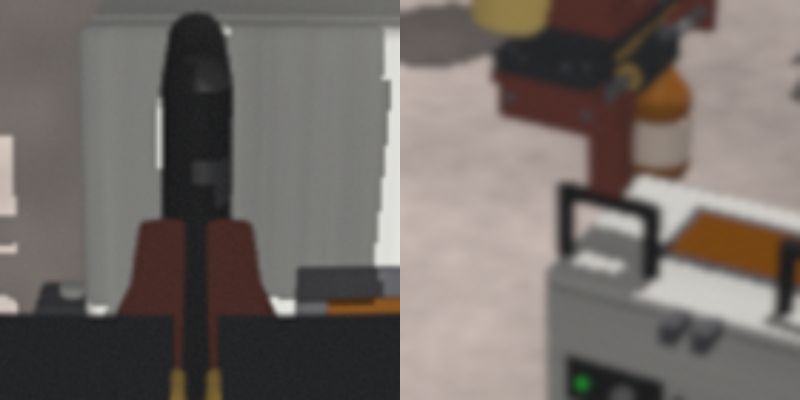

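Run:
```python
from h import *
s=observe(); c=look("scene"); w=look("wrist"); p=s["tool_pos"]
print("tcp in scene",proj(c,p),proj(c,p+np.array([0,0,40])))
B=frame(560.5,136,2.5,[[-105,-45,178],[-75,-45,178],[-45,-45,178],[-75,-45,184],[-45,-45,132],[-108,-68,132],[-108,72,132]])
print(proj(c,B).round(1)); print(proj(w,B).round(1))
def tri(obs):
    A=np.zeros((3,3)); b=np.zeros(3)
    for cc,u,v in obs:
        o,d=ray(cc,u,v); d/=np.linalg.norm(d); M=np.eye(3)-np.outer(d,d); A+=M; b+=M@o
    return np.linalg.solve(A,b)
w2=dict(np.load("w2.npz"))
print("near end",tri([(w2,324,190),(w,319,195),(c,311.5,197)]).round(1),tri([(w2,324,190),(c,311.5,197)]).round(1))
w1=dict(np.load("w1.npz"))
print("far bar mid",tri([(w1,286,99.6),(c,270+ .0+ 0,0)]) if 0 else "")
t=dict(np.load("top0.npz")); t["fish"]=0
```

```text
tcp in scene [[322.15917366 206.08266603]] [[322.27709796 191.98893656]]
[[309.9 197.7]
 [320.6 200.5]
 [331.6 203.3]
 [320.6 198.4]
 [331.2 219.2]
 [304.7 217.5]
 [329.1 193.2]]
[[311.4 216.2]
 [311.7 275.8]
 [312.  329. ]
 [311.5 280.3]
 [313.  294.1]
 [274.1 195.7]
 [495.7 198.8]]
near end [451.7  91.4 174.8] [453.8  91.9 175.5]
far bar mid
```

Run:
```python
from h import *
c=look("scene"); im=c["image"]
for u in (318,320,322,324): print(u,[tuple(int(k) for k in im[v,u]) for v in range(190,224,2)])
s2=cv2.imread("pics/s2.png"); p=np.array([568.8,-53.5,84.3])
q=proj(c,p)[0]; print("s2 tcp",q, (q-[240,150])*3)
for du in (-8,-4,0,4): print([tuple(int(k) for k in s2[int((v-150)*3)+1,int((q[0]+du-240)*3)+1]) for v in range(int(q[1])-16,int(q[1])+8,2)])
```

```text
318 [(53, 58, 86), (53, 58, 86), (53, 58, 86), (45, 49, 77), (34, 35, 49), (64, 65, 70), (147, 153, 165), (171, 176, 188), (140, 145, 150), (105, 107, 109), (101, 103, 103), (116, 119, 120), (177, 181, 183), (176, 180, 182), (113, 115, 116), (106, 108, 109), (107, 109, 110)]
320 [(39, 45, 77), (39, 45, 77), (40, 45, 77), (40, 44, 77), (35, 37, 56), (44, 45, 47), (133, 137, 145), (183, 189, 194), (160, 164, 165), (108, 110, 110), (101, 103, 104), (104, 107, 107), (162, 166, 168), (178, 182, 185), (115, 118, 118), (105, 107, 107), (108, 110, 111)]
322 [(38, 44, 77), (39, 45, 77), (38, 44, 77), (40, 44, 78), (37, 40, 65), (37, 36, 40), (118, 120, 122), (190, 194, 196), (171, 175, 176), (111, 113, 114), (101, 103, 104), (100, 102, 103), (136, 138, 140), (182, 186, 189), (133, 136, 138), (104, 106, 107), (108, 111, 111)]
324 [(40, 45, 77), (39, 45, 76), (38, 43, 75), (39, 44, 76), (44, 47, 72), (33, 34, 40), (95, 97, 97), (182, 187, 187), (183, 188, 189), (121, 124, 125), (102, 104, 104), (100, 102, 103), (125, 128, 130), (173, 178, 179), (127, 130, 131), (104, 106, 106), (108, 111, 111)]
s2 tcp [321.11856313 270.98955167] [243.3556894 362.968655 ]
[(84, 87, 96), (98, 100, 105), (96, 98, 102), (83, 85, 92), (76, 79, 88), (75, 78, 88), (77, 80, 88), (81, 84, 90), (98, 101, 109), (150, 156, 169), (167, 174, 188), (167, 173, 188)]
[(38, 44, 77), (41, 45, 78), (40, 44, 77), (40, 44, 78), (40, 44, 79), (40, 45, 79), (47, 51, 80), (76, 79, 90), (88, 90, 97), (112, 115, 125), (163, 170, 183), (171, 177, 192)]
[(40, 46, 79), (40, 44, 78), (40, 45, 78), (41, 45, 78), (40, 44, 78), (41, 46, 79), (42, 47, 80), (69, 72, 87), (85, 88, 95), (88, 91, 98), (126, 132, 142), (160, 167, 180)]
[(40, 45, 75), (38, 40, 59), (39, 54, 71), (42, 80, 104), (45, 82, 106), (65, 79, 94), (76, 80, 90), (81, 84, 92), (82, 85, 91), (82, 85, 91), (89, 92, 99), (140, 145, 157)]
```

Run:
```python
from h import *
w2=dict(np.load("w2.npz"))
A=frame(560.5,136,2.5,[[-108,-68,132],[-108,72,132],[-75,-45,178]])
for dz in (-20,-10,0,10,20):
    c=dict(w2); E=c["extrinsics"].copy(); E[2,3]+=dz; c["extrinsics"]=E; print(dz,proj(c,A).round(1).tolist())
print("obs lid (291,190) (471,192); bar 324,247")
c=look("scene"); t=look("top")
# scene finger tip check w/ hand: print column of dark-red pixels in the top view? TCP in top:
p=observe()["tool_pos"]; print(proj(t,p),proj(t,p+[0,0,200]))
```

```text
-20 [[284.0, 192.2], [483.1, 195.4], [318.5, 261.4]]
-10 [[285.3, 190.2], [477.5, 193.3], [318.5, 256.1]]
0 [[286.5, 188.4], [472.3, 191.4], [318.5, 251.2]]
10 [[287.7, 186.8], [467.4, 189.7], [318.5, 246.7]]
20 [[288.7, 185.2], [462.7, 188.0], [318.5, 242.5]]
obs lid (291,190) (471,192); bar 324,247
[[278.42772832 249.38796794]] [[270.36531675 245.06326449]]
```

Judging by the scene view, the closed fingers sit about 20 mm higher than reported, just over the bar. I'll open, go down 13 mm more and close again.

Emit:
carry_out(
  translation=[
    [0,0,0],
    [0,0,0],
    [0,0,0],
    [0,0,0],
    [0,0,-0.07],
    [0,0,-0.14],
    [0,0,-0.2],
    [0,0,-0.26],
    [0,0,-0.26],
  ],
  rotation=[
    [0,0,0],
    [0,0,0],
    [0,0,0],
    [0,0,0],
    [0,0,0],
    [0,0,0],
    [0,0,0],
    [0,0,0],
    [0,0,0],
  ],
  grip=0.6,
)

```text
t: 13.2
tool_pos: [490.1, 90.6, 147.8]
orientation: [[-0.999, -0.045, -0.001], [-0.045, 0.999, -0.0], [0.001, -0.0, -1.0]]
ft_force: [-0.5, -0.1, 0.5]
finger_gap: 35.4
```

Emit:
carry_out(
  translation=[
    [0,0,0],
    [0,0,0],
    [0,0,0],
    [0,0,0],
    [0,0,0],
    [0,0,0],
    [0,0,0],
    [0,0,0],
  ],
  rotation=[
    [0,0,0],
    [0,0,0],
    [0,0,0],
    [0,0,0],
    [0,0,0],
    [0,0,0],
    [0,0,0],
    [0,0,0],
  ],
  grip=1,
)

```text
t: 14.0
tool_pos: [490.6, 90.8, 148.5]
orientation: [[-0.999, -0.045, 0.0], [-0.045, 0.999, 0.0], [-0.0, 0.0, -1.0]]
ft_force: [0.5, 1.0, 1.3]
finger_gap: 11.6
```

Gripped now (gap 11.6 on a 12 mm bar), so the tips sit about 20 mm higher than reported. I'll regrip 8 mm deeper to be safe.

Emit:
carry_out(
  translation=[
    [0,0,0],
    [0,0,0],
    [0,0,-0.08],
    [0,0,-0.16],
    [0,0,-0.16],
  ],
  rotation=[
    [0,0,0],
    [0,0,0],
    [0,0,0],
    [0,0,0],
    [0,0,0],
  ],
  grip=0.75,
)

```text
t: 14.5
tool_pos: [489.9, 90.5, 139.6]
orientation: [[-0.999, -0.045, -0.001], [-0.045, 0.999, -0.0], [0.001, -0.0, -1.0]]
ft_force: [-1.2, -0.5, 0.2]
finger_gap: 21.8
```

Emit:
carry_out(
  translation=[
    [0,0,0],
    [0,0,0],
    [0,0,0],
    [0,0,0],
  ],
  rotation=[
    [0,0,0],
    [0,0,0],
    [0,0,0],
    [0,0,0],
  ],
  grip=1,
)

```text
t: 14.9
tool_pos: [490.4, 90.8, 140.3]
orientation: [[-0.999, -0.045, -0.0], [-0.045, 0.999, 0.0], [-0.0, 0.0, -1.0]]
ft_force: [0.3, 1.8, -3.2]
finger_gap: 11.3
```

Emit:
carry_out(
  translation=[
    [0,0.06,0.12],
    [-0.01,0.16,0.28],
    [-0.01,0.27,0.44],
    [-0.02,0.39,0.59],
    [-0.02,0.53,0.73],
    [-0.03,0.67,0.86],
    [-0.04,0.82,0.98],
    [-0.04,0.98,1.09],
    [-0.05,1.15,1.19],
    [-0.06,1.33,1.27],
    [-0.07,1.51,1.34],
    [-0.07,1.7,1.39],
  ],
  rotation=[
    [0,0,0],
    [0,0,0],
    [0,0,0],
    [0,0,0],
    [0,0,0],
    [0,0,0],
    [0,0,0],
    [0,0,0],
    [0,0,0],
    [0,0,0],
    [0,0,0],
    [0,0,0],
  ],
)

```text
t: 16.1
tool_pos: [487.1, 175.2, 212.4]
orientation: [[-0.999, -0.046, 0.001], [-0.046, 0.999, -0.002], [-0.001, -0.002, -1.0]]
ft_force: [-2.6, -6.2, 7.8]
finger_gap: 11.3
```

Emit:
carry_out(
  translation=[
    [-0.01,0.19,0.045],
    [-0.02,0.38,0.07],
    [-0.03,0.58,0.083],
    [-0.03,0.77,0.08],
    [-0.04,0.96,0.064],
    [-0.05,1.16,0.03],
    [-0.06,1.35,-0.014],
    [-0.07,1.53,-0.074],
    [-0.08,1.71,-0.15],
    [-0.08,1.75,-0.17],
    [-0.08,1.75,-0.17],
  ],
  rotation=[
    [0,0,0],
    [0,0,0],
    [0,0,0],
    [0,0,0],
    [0,0,0],
    [0,0,0],
    [0,0,0],
    [0,0,0],
    [0,0,0],
    [0,0,0],
    [0,0,0],
  ],
)

```text
t: 17.2
tool_pos: [483.1, 263.6, 201.1]
orientation: [[-0.999, -0.046, 0.0], [-0.046, 0.999, -0.0], [-0.0, -0.0, -1.0]]
ft_force: [2.6, 1.6, -0.4]
finger_gap: 11.5
```

Emit:
carry_out(
  translation=[
    [0,0,0],
    [0,0,0],
    [0,0,0],
  ],
  rotation=[
    [0,0,0],
    [0,0,0],
    [0,0,0],
  ],
  grip=0.75,
)

```text
t: 17.5
tool_pos: [482.4, 262.8, 201.0]
orientation: [[-0.999, -0.045, -0.001], [-0.045, 0.999, -0.0], [0.001, -0.0, -1.0]]
ft_force: [-0.6, -0.5, 0.6]
finger_gap: 21.7
```

Run:
```python
from h import *
s=observe(); print(s["tool_pos"],np.round(s["ft_force"],1),np.round(s["q"],1),s["finger_gap"])
```

```text
[482.40288429 262.80736153 201.03955165] [-0.6 -0.5  0.6] [ 27.3  17.7 102.8   0.   59.6 -65.2] 21.671651043539175
```

The lid is open and the handle released. I'll lift clear and move over the open box with the jaws along its x.

Emit:
carry_out(
  translation=[
    [0,0,0.4],
    [0,0,1.1],
    [0,0,1.8],
    [0,0,2.5],
    [0.2,-0.3,2.8],
    [0.5,-0.8,2.8],
    [0.8,-1.4,2.8],
    [1.1,-2,2.8],
    [1.3,-2.5,2.8],
    [1.45,-2.9,2.8],
    [1.5,-3.1,2.8],
    [1.5,-3.1,2.8],
  ],
  rotation=[
    [0,0,0],
    [0,0,0],
    [0,0,0],
    [0,0,0],
    [0,0,-1.3],
    [0,0,-2.6],
    [0,0,-4],
    [0,0,-5.4],
    [0,0,-6.8],
    [0,0,-8.2],
    [0,0,-9.6],
    [0,0,-11],
  ],
  grip=0.65,
)

```text
t: 18.7
tool_pos: [557.9, 106.5, 341.1]
orientation: [[-0.44, 0.898, -0.001], [0.898, 0.44, -0.0], [0.0, -0.001, -1.0]]
ft_force: [-0.3, 0.8, -0.6]
finger_gap: 30.8
```

Emit:
carry_out(
  translation=[
    [0,0,0],
    [0,0,0],
    [0,0,0],
    [0,0,0],
    [0,0,0],
  ],
  rotation=[
    [0,0,-1.3],
    [0,0,-2.6],
    [0,0,-3.8],
    [0,0,-4],
    [0,0,-4],
  ],
)

```text
t: 19.2
tool_pos: [557.7, 108.1, 341.2]
orientation: [[-0.047, 0.999, -0.0], [0.999, 0.047, -0.0], [-0.0, -0.0, -1.0]]
ft_force: [0.1, -0.3, -0.7]
finger_gap: 30.9
```

Run:
```python
from h import *
s=observe(); print(s["tool_pos"],np.round(s["orientation"],3).tolist(),np.round(s["q"],1))
c=look("wrist","w5"); np.savez("w5.npz",**c)
print(proj(c,frame(560.5,136,2.5,[[x,0,114] for x in (-60,-20,20,60)])).round(0).tolist())
np.savez("t5.npz",**look("top","t5"))
```

```text
[557.70391216 108.05646564 341.24261161] [[-0.047, 0.999, -0.0], [0.999, 0.047, -0.0], [-0.0, -0.0, -1.0]] [ 9.8 11.7 91.7  0.  76.6  7. ]
[[269.0, 177.0], [304.0, 177.0], [340.0, 177.0], [375.0, 178.0]]
```

View pics/w5.png

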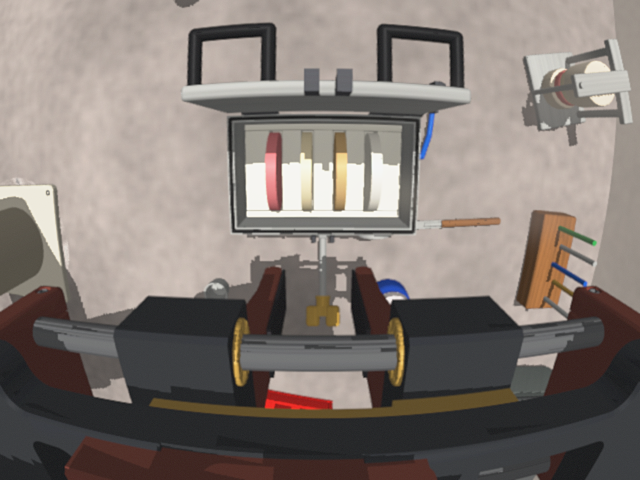

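The wrist view shows all four discs: pink u≈271, ivory 306, tan 342, white 377 (v≈175), about 2 mm to +x of my prediction. The box interior is clear and the bolt hangs out at (322,300). I'm going down to the pink disc.

Emit:
carry_out(
  translation=[
    [-0.3,0.1,-0.3],
    [-0.7,0.2,-1],
    [-1.0,0.27,-1.8],
    [-1.09,0.27,-2.6],
    [-1.09,0.27,-3.4],
    [-1.09,0.27,-4.0],
    [-1.09,0.27,-4.4],
    [-1.09,0.27,-4.7],
    [-1.09,0.27,-4.9],
    [-1.09,0.27,-5.0],
    [-1.09,0.27,-5.0],
  ],
  rotation=[
    [0,0,0],
    [0,0,0],
    [0,0,0],
    [0,0,0],
    [0,0,0],
    [0,0,0],
    [0,0,0],
    [0,0,0],
    [0,0,0],
    [0,0,0],
    [0,0,0],
  ],
)

```text
t: 20.4
tool_pos: [503.4, 121.7, 91.1]
orientation: [[-0.046, 0.999, -0.0], [0.999, 0.046, -0.0], [-0.0, -0.0, -1.0]]
ft_force: [-0.1, 0.2, -0.5]
finger_gap: 30.6
```

```bash
cat >> h.py <<'E'
from scipy.optimize import minimize
CB=np.array([[sx*86,sy*58,z] for sx in(-1,1) for sy in(-1,1) for z in(0,50)],float)
def redmask(im):
    b,g,r=[im[...,i].astype(int) for i in range(3)]
    m=((r>110)&(g<80)&(b<90)&(r-g>80)).astype(np.uint8)
    m=cv2.morphologyEx(m,cv2.MORPH_CLOSE,np.ones((9,9)))
    n,l,st,_=cv2.connectedComponentsWithStats(m); 
    return l,st
def carrier(cams,p0=(504,-307,-9),box=True):
    data=[]
    for c in cams:
        l,st=redmask(c["image"]); u=proj(c,[p0[0],p0[1],25])[0]
        k=max(range(1,len(st)),key=lambda i:st[i,4]-20*np.hypot(st[i,0]+st[i,2]/2-u[0],st[i,1]+st[i,3]/2-u[1]))
        h=cv2.convexHull(np.argwhere(l==k)[:,::-1].astype(np.int32)); m=np.zeros((480*4,640*4),np.uint8); cv2.fillPoly(m,[((h+.5)*4).astype(np.int32)],1); data.append((c,m))
    def f(p):
        e=0
        for c,m in data:
            h=cv2.convexHull((proj(c,frame(*p,CB))*4).astype(np.float32)); q=np.zeros_like(m); cv2.fillPoly(q,[h.round().astype(np.int32)],1)
            e-=(q&m).sum()/(q|m).sum()
        return e
    r=minimize(f,p0,method="Nelder-Mead",options=dict(initial_simplex=np.array(p0)+[[0,0,0],[12,0,0],[0,12,0],[0,0,5]],xatol=.1,fatol=1e-4))
    return r.x.round(1),round(r.fun,3)
E
python3 - <<'E'
from h import *
s=observe(); print(s["tool_pos"],np.round(s["ft_force"],1),s["finger_gap"])
t=dict(np.load("t5.npz")); t["fish"]=0; t0=dict(np.load("top0.npz")); t0["fish"]=0; c=dict(np.load("scene0.npz")); c["fish"]=0
print(carrier([t0]),carrier([t]),carrier([c]),carrier([t0,c]))
c=look("scene"); print(carrier([c]),carrier([look("top"),c]))
E
```

```text
[503.37814562 121.66200723  91.14995428] [-0.1  0.2 -0.5] 30.576712257396213
(array([ 503.5, -310.3,   -8.7]), np.float64(-0.932)) (array([ 503.5, -310.3,   -8.7]), np.float64(-0.935)) (array([ 504.3, -305.9,  -10.3]), np.float64(-0.928)) (array([ 504.3, -308.1,   -9.3]), np.float64(-1.856))
(array([ 504.8, -307.7,  -10.5]), np.float64(-0.928)) (array([ 504.6, -309.6,   -9.7]), np.float64(-1.856))
```

Emit:
carry_out(
  translation=[
    [0,0,-0.15],
    [0,0,-0.35],
    [0,0,-0.5],
    [0,0,-0.54],
    [0,0,-0.54],
  ],
  rotation=[
    [0,0,0],
    [0,0,0],
    [0,0,0],
    [0,0,0],
    [0,0,0],
  ],
)

```text
t: 21.0
tool_pos: [503.0, 121.6, 63.7]
orientation: [[-0.045, 0.999, -0.001], [0.999, 0.045, -0.0], [-0.0, -0.001, -1.0]]
ft_force: [-0.3, 0.6, -0.1]
finger_gap: 30.7
```

Emit:
carry_out(
  translation=[
    [0,0,0],
    [0,0,0],
    [0,0,0],
    [0,0,0],
    [0,0,0],
    [0,0,0],
  ],
  rotation=[
    [0,0,0],
    [0,0,0],
    [0,0,0],
    [0,0,0],
    [0,0,0],
    [0,0,0],
  ],
  grip=1,
  force=15,
)

```text
t: 21.6
tool_pos: [503.7, 121.7, 64.6]
orientation: [[-0.045, 0.999, 0.001], [0.999, 0.045, 0.0], [0.0, 0.001, -1.0]]
ft_force: [-0.0, -0.1, 2.3]
finger_gap: 12.0
```

Run:
```python
from h import *
s=observe(); print(s["tool_pos"],np.round(s["ft_force"],1),np.round(s["wrist_torque"],2),s["finger_gap"])
```

```text
[503.70589289 121.72379547  64.62049922] [-0.  -0.1  2.3] [-0.06 -0.09  0.04] 12.035632072200478
```

Pink gripped (gap 12.0, no side force). I'll lift it clear and carry it over the carrier's first compartment.

Emit:
carry_out(
  translation=[
    [0,0,0.1],
    [0,0,0.4],
    [0,0,0.9],
    [0,0,1.5],
    [0,0,2.1],
    [0,-0.05,2.5],
    [-0.04,-0.3,2.6],
    [-0.13,-0.8,2.6],
    [-0.25,-1.5,2.6],
    [-0.38,-2.3,2.6],
    [-0.5,-3.1,2.6],
    [-0.63,-3.9,2.6],
  ],
  rotation=[
    [0,0,0],
    [0,0,0],
    [0,0,0],
    [0,0,0],
    [0,0,0],
    [0,0,0],
    [0,0,0],
    [0,0,-0.2],
    [0,0,-0.5],
    [0,0,-0.8],
    [0,0,-1.1],
    [0,0,-1.4],
  ],
)

```text
t: 22.8
tool_pos: [470.3, -75.1, 193.4]
orientation: [[0.102, 0.995, -0.002], [0.995, -0.102, 0.0], [-0.0, -0.002, -1.0]]
ft_force: [0.1, 0.0, 0.1]
finger_gap: 11.9
```

Emit:
carry_out(
  translation=[
    [-0.13,-0.8,0],
    [-0.25,-1.6,0],
    [-0.38,-2.4,0],
    [-0.5,-3.2,0],
    [-0.6,-3.9,0],
    [-0.7,-4.4,0],
    [-0.75,-4.65,-0.2],
    [-0.76,-4.71,-0.7],
    [-0.76,-4.71,-1.2],
    [-0.76,-4.71,-1.32],
    [-0.76,-4.71,-1.32],
    [-0.76,-4.71,-1.32],
  ],
  rotation=[
    [0,0,-0.2],
    [0,0,-0.4],
    [0,0,-0.6],
    [0,0,-0.6],
    [0,0,-0.6],
    [0,0,-0.6],
    [0,0,-0.6],
    [0,0,-0.6],
    [0,0,-0.6],
    [0,0,-0.6],
    [0,0,-0.6],
    [0,0,-0.6],
  ],
)

```text
t: 24.0
tool_pos: [434.2, -308.7, 128.7]
orientation: [[0.163, 0.987, 0.0], [0.987, -0.163, -0.0], [-0.0, 0.0, -1.0]]
ft_force: [0.3, -0.2, -1.4]
finger_gap: 11.8
```

Run:
```python
from h import *
s=observe(); print(s["tool_pos"],np.round(s["orientation"],3).tolist(),np.round(s["ft_force"],1),s["finger_gap"])
c=look("scene","s6"); w=look("wrist","w6"); np.savez("w6.npz",**w); np.savez("s6.npz",**c)
print(carrier([c]))
im=np.hstack([cv2.resize(w["image"][140:340,120:520],(500,250)),])
a=cv2.resize(c["image"][260:420,160:320],(480,480),interpolation=2); b=cv2.resize(w["image"][180:300,240:400],(320,240),interpolation=2)
o=np.zeros((480,800,3),np.uint8); o[:,:480]=a; o[:240,480:]=b; o[240:,480:]=cv2.resize(w["image"],(320,240)); cv2.imwrite("pics/m6.png",o)
```

```text
[ 434.18351872 -308.66156583  128.7171034 ] [[0.163, 0.987, 0.0], [0.987, -0.163, -0.0], [-0.0, 0.0, -1.0]] [ 0.3 -0.2 -1.4] 11.837743133374444
(array([ 505.6, -308.7,  -11.6]), np.float64(-0.929))
```

View pics/m6.png

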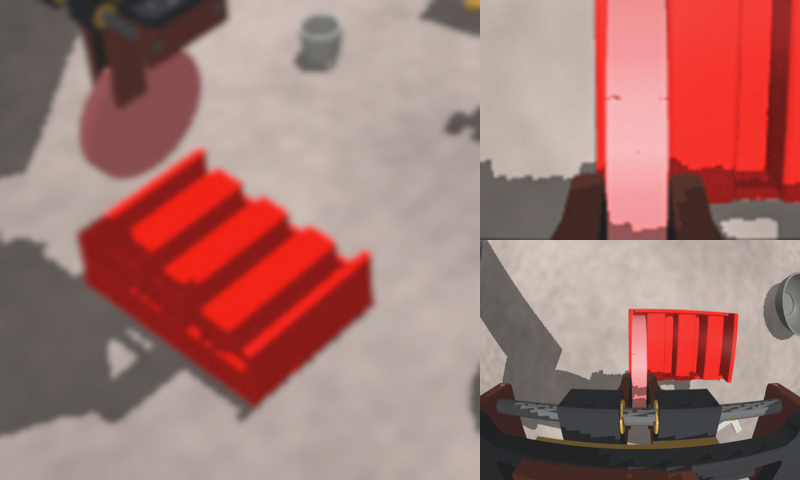

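The scene view shows the pink disc hanging upright over the carrier's near end. The wrist view (full pixels) puts the carrier's top corners at (298,140), (516,150) and (506,284). I'll check the carrier pose from this close view.

Run:
```python
from h import *
from scipy.optimize import least_squares
w=dict(np.load("w6.npz")); im=w["image"]
b,g,r=[im[...,i].astype(int) for i in range(3)]
for v in (160,190,220,250): # red profile along rows
    row="".join("R" if (r[v,u]>200 and g[v,u]<70) else ("d" if (r[v,u]>60 and g[v,u]<50 and r[v,u]-g[v,u]>40) else ("p" if r[v,u]-g[v,u]>60 else ".")) for u in range(285,525))
    import itertools; x=285; out=[]
    for k,gq in itertools.groupby(row):
        n=len(list(gq)); out.append(f"{k}{x}-{x+n-1}") if n>1 else 0; x+=n
    print(v,out)
pts=np.array([[-86,58,50],[86,58,50],[86,-58,50]]); O=np.array([[298,140],[516,150],[506,284]])
f=lambda p:(proj(w,frame(*p,pts))-O).ravel()
s=least_squares(f,[504,-308,-9.4]); print(s.x.round(1),s.fun.round(1))
f2=lambda p:(proj({**w,"extrinsics":w["extrinsics"]+np.array([[0]*4,[0]*4,[0,0,0,p[3]],[0]*4])},frame(*p[:3],pts))-O).ravel()
s=least_squares(f2,[504,-308,-9.4,0]); print("with cam dz",s.x.round(1),s.fun.round(1))
```

```text
160 ['.285-296', 'R298-303', 'p304-332', 'R334-386', 'd387-396', 'R397-437', 'd438-455', 'R456-486', 'd487-508', 'R509-514', 'p515-516', '.517-524']
190 ['.285-296', 'R298-302', 'p303-333', 'R334-385', 'd386-395', 'R396-436', 'd437-453', 'R454-485', 'd486-505', 'R507-512', 'p513-514', '.515-524']
220 ['.285-296', 'R298-301', 'p302-334', 'R335-383', 'd384-394', 'R395-434', 'd435-451', 'R452-482', 'd484-488', 'p489-503', 'R504-506', 'R508-509', 'p510-511', '.512-524']
250 ['.285-297', 'R299-301', 'p302-334', 'R335-382', 'd383-392', 'R393-432', 'd433-449', 'R450-479', 'd480-499', 'R500-506', '.508-524']
[ 507.6 -309.3   -8.8] [-0.   0.8  1.9 -2.5 -1.6  1.7]
with cam dz [ 508.  -309.5   -8.8    1.8] [ 0.8  1.   1.2 -2.3 -2.1  1.1]
```

Relative to the disc, the slot centre lies about 2 mm further along +x. I'll correct that and lower gently.

Emit:
carry_out(
  translation=[
    [0.035,-0.01,-0.2],
    [0.035,-0.01,-0.5],
    [0.035,-0.01,-0.75],
    [0.035,-0.01,-0.95],
    [0.035,-0.01,-1.1],
    [0.035,-0.01,-1.2],
    [0.035,-0.01,-1.3],
    [0.035,-0.01,-1.38],
    [0.035,-0.01,-1.43],
    [0.035,-0.01,-1.46],
    [0.035,-0.01,-1.46],
  ],
  rotation=[
    [0,0,0],
    [0,0,0],
    [0,0,0],
    [0,0,0],
    [0,0,0],
    [0,0,0],
    [0,0,0],
    [0,0,0],
    [0,0,0],
    [0,0,0],
    [0,0,0],
  ],
)

```text
t: 25.2
tool_pos: [435.7, -309.3, 55.4]
orientation: [[0.163, 0.987, 0.0], [0.987, -0.163, -0.0], [0.0, 0.0, -1.0]]
ft_force: [0.3, -0.7, -1.7]
finger_gap: 12.0
```

Run:
```python
from h import *
s=observe(); print(s["tool_pos"],np.round(s["ft_force"],1),np.round(s["wrist_torque"],2),s["finger_gap"])
w=look("wrist","w7"); np.savez("w7.npz",**w); c=look("scene"); np.savez("s7.npz",**c)
a=cv2.resize(c["image"][260:420,160:320],(480,480),interpolation=2); b=cv2.resize(w["image"][140:300,240:400],(320,320),interpolation=2)
o=np.zeros((480,800,3),np.uint8); o[:,:480]=a; o[:320,480:]=b; cv2.imwrite("pics/m7.png",o)
im=w["image"]; b,g,r=[im[...,i].astype(int) for i in range(3)]
import itertools
for v in (150,200):
    row="".join("R" if (r[v,u]>200 and g[v,u]<70) else ("d" if (r[v,u]>60 and g[v,u]<50 and r[v,u]-g[v,u]>40) else ("p" if r[v,u]-g[v,u]>60 else ".")) for u in range(270,420))
    x=270; out=[]
    for k,gq in itertools.groupby(row):
        n=len(list(gq)); out.append(f"{k}{x}-{x+n-1}") if n>1 else 0; x+=n
    print(v,out)
```

```text
[ 435.71662679 -309.33228418   55.35277024] [ 0.3 -0.7 -1.7] [-0.05 -0.08 -0.02] 12.028581318105923
150 ['.270-286', 'R288-300', 'd301-304', 'p305-330', 'd331-337', 'R338-387', 'd388-419']
200 ['.270-286', 'R288-300', 'p302-333', 'd334-336', 'R337-403', 'd404-419']
```

The disc sits inside the slot (slot edges u=300 and 337, disc 305–330), with no contact forces. I'll lower the last 2 mm, then release.

Emit:
carry_out(
  translation=[
    [0.01,0,-0.015],
    [0.01,0,-0.03],
    [0.01,0,-0.04],
    [0.01,0,-0.04],
  ],
  rotation=[
    [0,0,0],
    [0,0,0],
    [0,0,0],
    [0,0,0],
  ],
)

```text
t: 25.7
tool_pos: [436.3, -309.5, 53.6]
orientation: [[0.163, 0.987, 0.0], [0.987, -0.163, -0.0], [-0.0, 0.0, -1.0]]
ft_force: [-1.2, 0.4, 1.6]
finger_gap: 11.7
```

Run:
```python
from h import *
s=observe(); print(s["tool_pos"],np.round(s["ft_force"],1),np.round(s["wrist_torque"],2))
```

```text
[ 436.30761037 -309.46558018   53.63339142] [-1.2  0.4  1.6] [-0.01  0.07  0.03]
```

Emit:
carry_out(
  translation=[
    [0,0,0],
    [0,0,0],
    [0,0,0],
    [0,0,0.15],
    [0,0,0.5],
    [0,0,1.1],
    [0,0,1.8],
    [0,0,2.4],
    [0.1,0.3,2.8],
    [0.25,1,3],
    [0.45,1.8,3],
    [0.65,2.6,3],
  ],
  rotation=[
    [0,0,0],
    [0,0,0],
    [0,0,0],
    [0,0,0],
    [0,0,0],
    [0,0,0],
    [0,0,0],
    [0,0,0],
    [0,0,0],
    [0,0,0.2],
    [0,0,0.5],
    [0,0,0.8],
  ],
  grip=0.66,
)

```text
t: 26.9
tool_pos: [469.0, -178.4, 204.6]
orientation: [[0.08, 0.997, 0.002], [0.997, -0.08, -0.001], [-0.001, 0.002, -1.0]]
ft_force: [0.1, 0.8, 0.3]
finger_gap: 29.7
```

Emit:
carry_out(
  translation=[
    [0.2,0.8,0],
    [0.4,1.6,0],
    [0.6,2.4,0],
    [0.8,3.2,0],
    [1,4,0],
    [1.2,4.8,0],
    [1.35,5.5,0],
    [1.45,5.9,0],
    [1.49,6.06,-0.1],
    [1.49,6.06,-0.4],
    [1.49,6.06,-0.6],
    [1.49,6.06,-0.6],
  ],
  rotation=[
    [0,0,0.2],
    [0,0,0.4],
    [0,0,0.6],
    [0,0,0.8],
    [0,0,1.0],
    [0,0,1.2],
    [0,0,1.2],
    [0,0,1.2],
    [0,0,1.2],
    [0,0,1.2],
    [0,0,1.2],
    [0,0,1.2],
  ],
)

```text
t: 28.1
tool_pos: [541.8, 122.7, 171.8]
orientation: [[-0.045, 0.999, -0.003], [0.999, 0.045, -0.001], [-0.001, -0.003, -1.0]]
ft_force: [0.1, 0.6, -0.2]
finger_gap: 29.7
```

Run:
```python
from h import *
s=observe(); print(s["tool_pos"],np.round(s["orientation"],3).tolist(),np.round(s["ft_force"],1),s["finger_gap"])
c=look("scene"); t=look("top"); print(carrier([c]),carrier([t]))
a=cv2.resize(c["image"][240:400,160:320],(480,480),interpolation=2);cv2.imwrite("pics/s8.png",a)
```

```text
[541.79202823 122.71759369 171.82235249] [[-0.045, 0.999, -0.003], [0.999, 0.045, -0.001], [-0.001, -0.003, -1.0]] [ 0.1  0.6 -0.2] 29.733544437747685
(array([ 505.4, -307.7,  -11.5]), np.float64(-0.884)) (array([ 503.5, -310.3,   -8.7]), np.float64(-0.933))
```

View pics/s8.png

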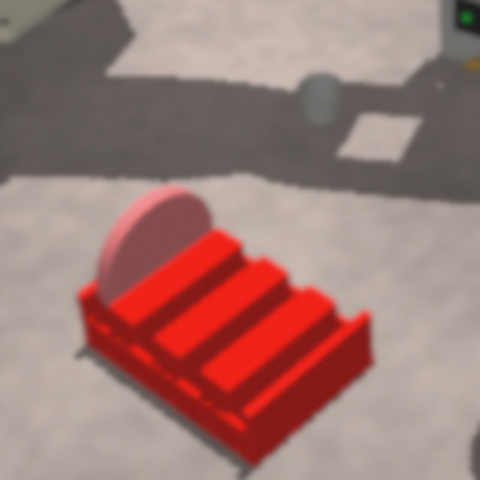

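Pink stands upright in the end compartment and the carrier hasn't moved. I'm picking ivory.

Emit:
carry_out(
  translation=[
    [0,0,-0.4],
    [0,0,-0.9],
    [0,0,-1.4],
    [0,0,-1.8],
    [0,0,-2.05],
    [0,0,-2.18],
    [0,0,-2.18],
  ],
  rotation=[
    [0,0,0],
    [0,0,0],
    [0,0,0],
    [0,0,0],
    [0,0,0],
    [0,0,0],
    [0,0,0],
  ],
)

```text
t: 28.9
tool_pos: [543.2, 123.5, 64.2]
orientation: [[-0.045, 0.999, -0.001], [0.999, 0.045, -0.0], [-0.0, -0.001, -1.0]]
ft_force: [-0.1, 0.8, 0.2]
finger_gap: 30.1
```

Emit:
carry_out(
  translation=[
    [0,0,0],
    [0,0,0],
    [0,0,0],
    [0,0,0],
    [0,0,0],
    [0,0,0],
  ],
  rotation=[
    [0,0,0],
    [0,0,0],
    [0,0,0],
    [0,0,0],
    [0,0,0],
    [0,0,0],
  ],
  grip=1,
)

```text
t: 29.5
tool_pos: [543.9, 123.8, 65.1]
orientation: [[-0.045, 0.999, 0.001], [0.999, 0.045, 0.0], [0.0, 0.001, -1.0]]
ft_force: [-0.1, -0.7, 6.5]
finger_gap: 11.8
```

Run:
```python
from h import *
s=observe(); print(s["tool_pos"],np.round(s["ft_force"],1),np.round(s["wrist_torque"],2),s["finger_gap"])
t=look("top"); print(carrier([t]))
```

```text
[543.86360902 123.80623143  65.14678446] [-0.1 -0.7  6.5] [-0.04 -0.02  0.02] 11.811040282986124
(array([ 503.5, -310.3,   -8.7]), np.float64(-0.934))
```

Emit:
carry_out(
  translation=[
    [0,0,0.1],
    [0,0,0.4],
    [0,0,0.9],
    [0,0,1.5],
    [0,0,2.1],
    [0,-0.05,2.5],
    [-0.04,-0.3,2.6],
    [-0.11,-0.8,2.6],
    [-0.21,-1.5,2.6],
    [-0.32,-2.3,2.6],
    [-0.44,-3.1,2.6],
    [-0.55,-3.9,2.6],
  ],
  rotation=[
    [0,0,0],
    [0,0,0],
    [0,0,0],
    [0,0,0],
    [0,0,0],
    [0,0,0],
    [0,0,0],
    [0,0,-0.2],
    [0,0,-0.5],
    [0,0,-0.8],
    [0,0,-1.1],
    [0,0,-1.4],
  ],
)

```text
t: 30.75
tool_pos: [514.1, -73.2, 193.8]
orientation: [[0.102, 0.995, -0.002], [0.995, -0.102, 0.0], [-0.0, -0.002, -1.0]]
ft_force: [0.3, 0.3, -0.9]
finger_gap: 11.6
```

Emit:
carry_out(
  translation=[
    [-0.11,-0.8,0],
    [-0.23,-1.6,0],
    [-0.34,-2.4,0],
    [-0.45,-3.2,0],
    [-0.55,-3.9,0],
    [-0.64,-4.5,0],
    [-0.68,-4.8,-0.2],
    [-0.69,-4.91,-0.7],
    [-0.69,-4.91,-1.2],
    [-0.69,-4.91,-1.45],
    [-0.69,-4.91,-1.45],
    [-0.69,-4.91,-1.45],
  ],
  rotation=[
    [0,0,-0.2],
    [0,0,-0.4],
    [0,0,-0.6],
    [0,0,-0.6],
    [0,0,-0.6],
    [0,0,-0.6],
    [0,0,-0.6],
    [0,0,-0.6],
    [0,0,-0.6],
    [0,0,-0.6],
    [0,0,-0.6],
    [0,0,-0.6],
  ],
)

```text
t: 31.95
tool_pos: [481.3, -316.5, 121.9]
orientation: [[0.163, 0.987, -0.0], [0.987, -0.163, 0.0], [0.0, -0.0, -1.0]]
ft_force: [0.7, -1.1, -0.3]
finger_gap: 12.1
```

```bash
cat >> h.py <<'E'
import itertools
def prof(w,vs,u0=230,u1=420):
    im=w["image"]; b,g,r=[im[...,i].astype(int) for i in range(3)]
    for v in vs:
        row="".join("R" if (r[v,u]>200 and g[v,u]<70) else ("d" if (r[v,u]>50 and g[v,u]<50 and r[v,u]-g[v,u]>35) else ("p" if r[v,u]-g[v,u]>60 else ".")) for u in range(u0,u1))
        x=u0; out=[]
        for k,gq in itertools.groupby(row):
            n=len(list(gq)); out.append(f"{k}{x}-{x+n-1}") if n>1 else 0; x+=n
        print(v,*out)
E
python3 - <<'E'
from h import *
s=observe(); print(s["tool_pos"],np.round(s["orientation"],3)[:2,0],np.round(s["ft_force"],1),s["finger_gap"])
w=look("wrist","w9"); np.savez("w9.npz",**w); prof(w,(140,165,190,215,240)); print(carrier([look("top")]),carrier([look("scene")]))
P=frame(505.5,-309.5,-9.2,[[x,58,50] for x in (-86,-78,-60,-32,-14,14,32)]); print(proj(w,P).round(0).tolist())
E
```

```text
[ 481.29710932 -316.48242481  121.94203455] [0.163 0.987] [ 0.7 -1.1 -0.3] 12.080812746759646
140 R232-239 p240-241 p243-246 R247-388 p389-419
165 p230-231 R232-233 p234-253 .254-265 R267-302 p303-304 .305-331 R333-386 d387-397 R398-419
190 p231-250 .251-265 R268-302 .304-332 R334-335 p336-348 R353-385 d386-395 R396-419
215 p230-249 .250-266 R269-301 .303-333 R335-384 d385-394 R395-419
240 p230-250 .251-267 R269-301 .303-333 R335-383 d384-393 R394-419
(array([ 504.8, -298.9,  -10.8]), np.float64(-0.562)) (array([ 506. , -307.7,  -11.7]), np.float64(-0.85))
[[229.0, 143.0], [240.0, 142.0], [265.0, 141.0], [305.0, 141.0], [331.0, 141.0], [371.0, 141.0], [396.0, 142.0]]
```

The disc plane (u≈318) is about 1 mm left of the slot centre. I'll correct and lower.

Emit:
carry_out(
  translation=[
    [0.02,0,-0.2],
    [0.02,0,-0.5],
    [0.02,0,-0.75],
    [0.02,0,-0.9],
    [0.02,0,-1.02],
    [0.02,0,-1.12],
    [0.02,0,-1.2],
    [0.02,0,-1.27],
    [0.02,0,-1.32],
    [0.02,0,-1.35],
    [0.02,0,-1.37],
    [0.02,0,-1.37],
  ],
  rotation=[
    [0,0,0],
    [0,0,0],
    [0,0,0],
    [0,0,0],
    [0,0,0],
    [0,0,0],
    [0,0,0],
    [0,0,0],
    [0,0,0],
    [0,0,0],
    [0,0,0],
    [0,0,0],
  ],
)

```text
t: 33.3
tool_pos: [482.4, -317.0, 54.2]
orientation: [[0.163, 0.987, 0.0], [0.987, -0.163, -0.0], [-0.0, 0.0, -1.0]]
ft_force: [-0.6, 0.3, 5.9]
finger_gap: 11.5
```

Run:
```python
from h import *
s=observe(); print(s["tool_pos"],np.round(s["ft_force"],1),np.round(s["wrist_torque"],2),s["finger_gap"])
w=look("wrist"); prof(w,(150,180,200))
```

```text
[ 482.3708215  -317.02206167   54.15937965] [-0.6  0.3  5.9] [0.15 0.33 0.03] 11.544991150752134
150 d230-247 R248-296 d297-304 p305-306 .307-328 p329-330 d331-335 R336-385 d386-419
180 .230-245 R247-297 d299-301 p302-303 .304-332 p333-334 R335-336 p337-368 R369-402 d403-419
200 .230-246 R248-297 d298-301 .303-333 R335-338 p339-347 p349-351 p353-356 R357-401 d402-419
```

Seated (slot 297–335, disc 305–330, light contact). I'll release and go to tan.

Emit:
carry_out(
  translation=[
    [0,0,0],
    [0,0,0],
    [0,0,0],
    [0,0,0.15],
    [0,0,0.5],
    [0,0,1.1],
    [0,0,1.8],
    [0,0,2.4],
    [0.1,0.3,2.8],
    [0.25,1,3],
    [0.42,1.8,3],
    [0.6,2.6,3],
  ],
  rotation=[
    [0,0,0],
    [0,0,0],
    [0,0,0],
    [0,0,0],
    [0,0,0],
    [0,0,0],
    [0,0,0],
    [0,0,0],
    [0,0,0],
    [0,0,0.2],
    [0,0,0.5],
    [0,0,0.8],
  ],
  grip=0.66,
)

```text
t: 34.55
tool_pos: [512.5, -185.9, 204.5]
orientation: [[0.08, 0.997, 0.002], [0.997, -0.08, -0.001], [-0.0, 0.002, -1.0]]
ft_force: [-0.2, 0.8, 0.7]
finger_gap: 29.9
```

Emit:
carry_out(
  translation=[
    [0.18,0.8,0],
    [0.36,1.6,0],
    [0.55,2.4,0],
    [0.73,3.2,0],
    [0.91,4,0],
    [1.1,4.8,0],
    [1.27,5.5,0],
    [1.38,6.0,0],
    [1.42,6.24,-0.1],
    [1.42,6.24,-0.4],
    [1.42,6.24,-0.8],
    [1.42,6.24,-1.2],
  ],
  rotation=[
    [0,0,0.2],
    [0,0,0.4],
    [0,0,0.6],
    [0,0,0.8],
    [0,0,1.0],
    [0,0,1.2],
    [0,0,1.2],
    [0,0,1.2],
    [0,0,1.2],
    [0,0,1.2],
    [0,0,1.2],
    [0,0,1.2],
  ],
)

```text
t: 35.75
tool_pos: [582.4, 123.7, 141.8]
orientation: [[-0.045, 0.999, -0.001], [0.999, 0.045, -0.001], [-0.001, -0.001, -1.0]]
ft_force: [0.6, 0.2, 0.3]
finger_gap: 29.6
```

Emit:
carry_out(
  translation=[
    [0,0,-0.4],
    [0,0,-0.8],
    [0,0,-1.2],
    [0,0,-1.45],
    [0,0,-1.58],
    [0,0,-1.58],
  ],
  rotation=[
    [0,0,0],
    [0,0,0],
    [0,0,0],
    [0,0,0],
    [0,0,0],
    [0,0,0],
  ],
)

```text
t: 36.35
tool_pos: [582.5, 124.4, 63.4]
orientation: [[-0.045, 0.999, -0.002], [0.999, 0.045, -0.0], [-0.0, -0.002, -1.0]]
ft_force: [-0.7, -1.0, 0.1]
finger_gap: 29.9
```

Emit:
carry_out(
  translation=[
    [0,0,0],
    [0,0,0],
    [0,0,0],
    [0,0,0],
    [0,0,0],
    [0,0,0],
  ],
  rotation=[
    [0,0,0],
    [0,0,0],
    [0,0,0],
    [0,0,0],
    [0,0,0],
    [0,0,0],
  ],
  grip=1,
)

```text
t: 36.95
tool_pos: [583.9, 125.3, 65.2]
orientation: [[-0.045, 0.999, 0.002], [0.999, 0.045, 0.0], [0.0, 0.002, -1.0]]
ft_force: [0.5, 0.0, 6.5]
finger_gap: 11.9
```

Run:
```python
from h import *
s=observe(); print(s["tool_pos"],np.round(s["ft_force"],1),np.round(s["wrist_torque"],2),s["finger_gap"])
t=look("top"); print(carrier([t]),carrier([look("scene")]))
```

```text
[583.93287742 125.25668084  65.18888493] [0.5 0.  6.5] [-0.13 -0.09 -0.02] 11.925998012968721
(array([ 503.5, -310.3,   -8.7]), np.float64(-0.934)) (array([ 505.6, -307.5,  -11.4]), np.float64(-0.807))
```

Emit:
carry_out(
  translation=[
    [0,0,0.1],
    [0,0,0.4],
    [0,0,0.9],
    [0,0,1.5],
    [0,0,2.1],
    [0,-0.05,2.5],
    [-0.03,-0.3,2.6],
    [-0.1,-0.8,2.6],
    [-0.19,-1.5,2.6],
    [-0.29,-2.3,2.6],
    [-0.39,-3.1,2.6],
    [-0.49,-3.9,2.6],
  ],
  rotation=[
    [0,0,0],
    [0,0,0],
    [0,0,0],
    [0,0,0],
    [0,0,0],
    [0,0,0],
    [0,0,0],
    [0,0,-0.2],
    [0,0,-0.5],
    [0,0,-0.8],
    [0,0,-1.1],
    [0,0,-1.4],
  ],
)

```text
t: 38.25
tool_pos: [557.2, -71.8, 193.7]
orientation: [[0.102, 0.995, -0.002], [0.995, -0.102, 0.0], [-0.0, -0.002, -1.0]]
ft_force: [0.3, 0.3, -0.8]
finger_gap: 12.0
```

Emit:
carry_out(
  translation=[
    [-0.1,-0.8,0],
    [-0.2,-1.6,0],
    [-0.3,-2.4,0],
    [-0.4,-3.2,0],
    [-0.5,-4,0],
    [-0.58,-4.7,0],
    [-0.61,-5.0,-0.2],
    [-0.62,-5.09,-0.7],
    [-0.62,-5.09,-1.2],
    [-0.62,-5.09,-1.45],
    [-0.62,-5.09,-1.45],
    [-0.62,-5.09,-1.45],
  ],
  rotation=[
    [0,0,-0.2],
    [0,0,-0.4],
    [0,0,-0.6],
    [0,0,-0.6],
    [0,0,-0.6],
    [0,0,-0.6],
    [0,0,-0.6],
    [0,0,-0.6],
    [0,0,-0.6],
    [0,0,-0.6],
    [0,0,-0.6],
    [0,0,-0.6],
  ],
)

```text
t: 39.45
tool_pos: [527.8, -324.0, 122.0]
orientation: [[0.163, 0.987, -0.0], [0.987, -0.163, 0.0], [0.0, -0.0, -1.0]]
ft_force: [-0.3, 0.3, -0.7]
finger_gap: 11.8
```

Run:
```python
from h import *
s=observe(); print(s["tool_pos"],np.round(s["orientation"],3)[:2,0],np.round(s["ft_force"],1),s["finger_gap"])
w=look("wrist","w10"); prof(w,(140,165,190,215,240),180,420); print(carrier([look("scene")]))
P=frame(505.5,-309.5,-9.2,[[x,40,50] for x in (-32,-14,14,32,60,78,86)]); print(proj(w,P).round(0).tolist())
```

```text
[ 527.81836323 -323.96959421  121.99584754] [0.163 0.987] [-0.3  0.3 -0.7] 11.772410469926472
140 .180-218 p219-250 R251-381 p384-393 p395-404 .405-419
165 p180-183 .184-201 R203-232 .234-264 R266-302 p303-304 .305-330 p331-332 R333-384 d385-395 R396-404 .406-419
190 .180-202 R204-228 .230-264 R266-302 .304-332 R334-383 p384-394 R395-397 p398-400 R401-402 p403-404 .405-419
215 .180-204 R206-226 .228-265 R267-301 p302-303 .304-332 p333-334 R335-382 d383-393 R394-402 .404-419
240 .180-205 R207-227 .229-266 R268-301 .303-332 p333-334 R335-381 d382-392 R393-400 .402-419
(array([ 506.1, -307.3,  -11.4]), np.float64(-0.784))
[[239.0, 168.0], [264.0, 167.0], [303.0, 166.0], [329.0, 166.0], [369.0, 167.0], [394.0, 167.0], [405.0, 167.0]]
```

Aligned (slot centre about 317.5, disc about 317.5). Lowering.

Emit:
carry_out(
  translation=[
    [0,0,-0.2],
    [0,0,-0.5],
    [0,0,-0.75],
    [0,0,-0.9],
    [0,0,-1.02],
    [0,0,-1.12],
    [0,0,-1.2],
    [0,0,-1.27],
    [0,0,-1.31],
    [0,0,-1.34],
    [0,0,-1.35],
    [0,0,-1.35],
  ],
  rotation=[
    [0,0,0],
    [0,0,0],
    [0,0,0],
    [0,0,0],
    [0,0,0],
    [0,0,0],
    [0,0,0],
    [0,0,0],
    [0,0,0],
    [0,0,0],
    [0,0,0],
    [0,0,0],
  ],
)

```text
t: 40.75
tool_pos: [527.7, -324.4, 54.5]
orientation: [[0.163, 0.987, 0.0], [0.987, -0.163, -0.0], [-0.0, 0.0, -1.0]]
ft_force: [-0.5, -0.4, -0.8]
finger_gap: 12.1
```

Run:
```python
from h import *
s=observe(); print(s["tool_pos"],np.round(s["ft_force"],1),np.round(s["wrist_torque"],2),s["finger_gap"])
w=look("wrist"); prof(w,(150,180,200))
```

```text
[ 527.73164145 -324.36714708   54.48310767] [-0.5 -0.4 -0.8] [-0.12 -0.04  0.04] 12.110076912740013
150 d230-248 R249-296 d297-304 p305-306 .307-329 p330-331 d332-335 R336-384 d385-419
180 .230-246 R248-297 d298-302 .304-332 R335-402 d403-416
200 .230-247 R248-297 d298-301 p302-303 .304-333 R335-401 d402-404 d406-407 p408-409 p411-419
```

Emit:
carry_out(
  translation=[
    [0,0,-0.01],
    [0,0,-0.02],
    [0,0,-0.025],
    [0,0,-0.025],
  ],
  rotation=[
    [0,0,0],
    [0,0,0],
    [0,0,0],
    [0,0,0],
  ],
)

```text
t: 41.2
tool_pos: [528.0, -324.7, 54.2]
orientation: [[0.163, 0.987, 0.001], [0.987, -0.163, -0.001], [-0.0, 0.001, -1.0]]
ft_force: [-1.8, 0.5, 7.9]
finger_gap: 11.8
```

Emit:
carry_out(
  translation=[
    [0,0,0],
    [0,0,0],
    [0,0,0],
    [0,0,0.15],
    [0,0,0.5],
    [0,0,1.1],
    [0,0,1.8],
    [0,0,2.4],
    [0.1,0.3,2.8],
    [0.22,1,3],
    [0.4,1.8,3],
    [0.57,2.6,3],
  ],
  rotation=[
    [0,0,0],
    [0,0,0],
    [0,0,0],
    [0,0,0],
    [0,0,0],
    [0,0,0],
    [0,0,0],
    [0,0,0],
    [0,0,0],
    [0,0,0.2],
    [0,0,0.5],
    [0,0,0.8],
  ],
  grip=0.66,
)

```text
t: 42.4
tool_pos: [556.6, -193.3, 204.3]
orientation: [[0.08, 0.997, 0.002], [0.997, -0.08, -0.001], [-0.0, 0.002, -1.0]]
ft_force: [-0.6, -0.1, 0.0]
finger_gap: 29.7
```

Emit:
carry_out(
  translation=[
    [0.17,0.8,0],
    [0.34,1.6,0],
    [0.51,2.4,0],
    [0.68,3.2,0],
    [0.85,4,0],
    [1.02,4.8,0],
    [1.19,5.6,0],
    [1.3,6.2,0],
    [1.34,6.43,-0.1],
    [1.34,6.43,-0.4],
    [1.34,6.43,-0.8],
    [1.34,6.43,-1.2],
  ],
  rotation=[
    [0,0,0.2],
    [0,0,0.4],
    [0,0,0.6],
    [0,0,0.8],
    [0,0,1.0],
    [0,0,1.2],
    [0,0,1.2],
    [0,0,1.2],
    [0,0,1.2],
    [0,0,1.2],
    [0,0,1.2],
    [0,0,1.2],
  ],
)

```text
t: 43.6
tool_pos: [622.5, 125.5, 141.6]
orientation: [[-0.045, 0.999, -0.001], [0.999, 0.045, -0.001], [-0.001, -0.001, -1.0]]
ft_force: [-0.6, -0.4, 0.2]
finger_gap: 29.8
```

Emit:
carry_out(
  translation=[
    [0,0,-0.4],
    [0,0,-0.8],
    [0,0,-1.2],
    [0,0,-1.43],
    [0,0,-1.56],
    [0,0,-1.56],
  ],
  rotation=[
    [0,0,0],
    [0,0,0],
    [0,0,0],
    [0,0,0],
    [0,0,0],
    [0,0,0],
  ],
)

```text
t: 44.2
tool_pos: [622.5, 126.3, 64.2]
orientation: [[-0.044, 0.999, -0.002], [0.999, 0.044, -0.0], [-0.0, -0.002, -1.0]]
ft_force: [-0.7, 0.1, -0.0]
finger_gap: 29.8
```

Emit:
carry_out(
  translation=[
    [0,0,0],
    [0,0,0],
    [0,0,0],
    [0,0,0],
    [0,0,0],
    [0,0,0],
  ],
  rotation=[
    [0,0,0],
    [0,0,0],
    [0,0,0],
    [0,0,0],
    [0,0,0],
    [0,0,0],
  ],
  grip=1,
)

```text
t: 44.8
tool_pos: [623.9, 127.3, 66.0]
orientation: [[-0.045, 0.999, 0.001], [0.999, 0.045, 0.0], [0.0, 0.001, -1.0]]
ft_force: [-0.4, 0.2, 6.0]
finger_gap: 12.0
```

Run:
```python
from h import *
s=observe(); print(s["tool_pos"],np.round(s["ft_force"],1),np.round(s["wrist_torque"],2),s["finger_gap"])
t=look("top"); print(carrier([t]),carrier([look("scene")]))
```

```text
[623.86700588 127.2759977   65.98685472] [-0.4  0.2  6. ] [-0.17 -0.05 -0.02] 11.961718803773573
(array([ 503.5, -310.3,   -8.7]), np.float64(-0.933)) (array([ 504.8, -308. ,  -11.4]), np.float64(-0.748))
```

Emit:
carry_out(
  translation=[
    [0,0,0.1],
    [0,0,0.4],
    [0,0,0.9],
    [0,0,1.5],
    [0,0,2.1],
    [0,-0.05,2.5],
    [-0.03,-0.3,2.6],
    [-0.09,-0.8,2.6],
    [-0.17,-1.5,2.6],
    [-0.25,-2.3,2.6],
    [-0.34,-3.1,2.6],
    [-0.43,-3.9,2.6],
  ],
  rotation=[
    [0,0,0],
    [0,0,0],
    [0,0,0],
    [0,0,0],
    [0,0,0],
    [0,0,0],
    [0,0,0],
    [0,0,-0.2],
    [0,0,-0.5],
    [0,0,-0.8],
    [0,0,-1.1],
    [0,0,-1.4],
  ],
)

```text
t: 46.1
tool_pos: [600.3, -69.8, 194.4]
orientation: [[0.102, 0.995, -0.002], [0.995, -0.102, 0.0], [-0.0, -0.002, -1.0]]
ft_force: [0.0, -0.5, -1.2]
finger_gap: 12.0
```

Emit:
carry_out(
  translation=[
    [-0.09,-0.8,0],
    [-0.18,-1.6,0],
    [-0.27,-2.4,0],
    [-0.36,-3.2,0],
    [-0.45,-4,0],
    [-0.53,-4.8,0],
    [-0.56,-5.15,-0.2],
    [-0.57,-5.28,-0.7],
    [-0.57,-5.28,-1.2],
    [-0.57,-5.28,-1.45],
    [-0.57,-5.28,-1.45],
    [-0.57,-5.28,-1.45],
  ],
  rotation=[
    [0,0,-0.2],
    [0,0,-0.4],
    [0,0,-0.6],
    [0,0,-0.6],
    [0,0,-0.6],
    [0,0,-0.6],
    [0,0,-0.6],
    [0,0,-0.6],
    [0,0,-0.6],
    [0,0,-0.6],
    [0,0,-0.6],
    [0,0,-0.6],
  ],
)

```text
t: 47.3
tool_pos: [573.3, -331.5, 122.8]
orientation: [[0.163, 0.987, -0.0], [0.987, -0.163, 0.0], [0.0, -0.0, -1.0]]
ft_force: [-0.5, -0.6, -0.7]
finger_gap: 12.2
```

Run:
```python
from h import *
s=observe(); print(s["tool_pos"],np.round(s["orientation"],3)[:2,0],np.round(s["ft_force"],1),s["finger_gap"])
w=look("wrist","w11"); prof(w,(140,165,190,215,240),180,420); print(carrier([look("scene")]))
P=frame(505.5,-309.5,-9.2,[[x,40,50] for x in (14,32,60,78,86)]); print(proj(w,P).round(0).tolist())
```

```text
[ 573.30386301 -331.47878394  122.76304347] [0.163 0.987] [-0.5 -0.6 -0.7] 12.19416430377901
140 .180-218 p219-220 .221-224 p225-254 R255-328 d329-330 R331-339 .341-419
165 .180-202 R203-233 .235-264 R266-302 .304-331 R333-334 p335-336 R337-339 .341-419
190 .180-203 R205-228 p229-230 .231-264 R266-302 .304-332 p333-340 .341-419
215 .180-204 R206-227 p228-229 .230-265 R267-301 .303-333 R335-339 .341-419
240 .180-206 R208-228 p229-230 .231-266 R268-301 .303-333 R335-338 .340-419
(array([ 505.6, -306.9,  -10. ]), np.float64(-0.72))
[[239.0, 167.0], [264.0, 167.0], [303.0, 166.0], [329.0, 166.0], [340.0, 166.0]]
```

Emit:
carry_out(
  translation=[
    [-0.01,0,-0.2],
    [-0.01,0,-0.5],
    [-0.01,0,-0.75],
    [-0.01,0,-0.9],
    [-0.01,0,-1.02],
    [-0.01,0,-1.12],
    [-0.01,0,-1.2],
    [-0.01,0,-1.27],
    [-0.01,0,-1.31],
    [-0.01,0,-1.34],
    [-0.01,0,-1.35],
    [-0.01,0,-1.36],
  ],
  rotation=[
    [0,0,0],
    [0,0,0],
    [0,0,0],
    [0,0,0],
    [0,0,0],
    [0,0,0],
    [0,0,0],
    [0,0,0],
    [0,0,0],
    [0,0,0],
    [0,0,0],
    [0,0,0],
  ],
)

```text
t: 48.6
tool_pos: [572.9, -332.0, 55.0]
orientation: [[0.163, 0.987, 0.0], [0.987, -0.163, -0.0], [-0.0, 0.0, -1.0]]
ft_force: [-0.6, -0.1, 3.5]
finger_gap: 11.6
```

Run:
```python
from h import *
s=observe(); print(s["tool_pos"],np.round(s["ft_force"],1),np.round(s["wrist_torque"],2),s["finger_gap"])
w=look("wrist"); prof(w,(150,180,200)); s=observe();print(np.round(s["ft_force"],1),s["tool_pos"])
```

```text
[ 572.8819316  -331.99839594   55.04258638] [-0.6 -0.1  3.5] [0.06 0.16 0.02] 11.58050667324427
150 d230-249 R250-297 d298-304 p305-306 .307-328 p329-330 d331-335 R336-348 .350-419
180 .230-247 R249-298 d300-302 .304-333 p336-348 .349-419
200 .230-247 R249-298 d299-301 .302-333 R335-338 p339-342 p344-345 R346-347 .349-419
[-0.6  0.5  1. ] [ 572.8413741  -331.94434605   55.07616162]
```

All four discs are seated. I'll release and go back to the open lid's near handle.

Emit:
carry_out(
  translation=[
    [0,0,0],
    [0,0,0],
    [0,0,0],
    [0,0,0.15],
    [0,0,0.5],
    [0,0,1.1],
    [0,0,1.9],
    [0,0.0,2.7],
    [0,0.2,3.4],
    [-0.1,0.6,4.1],
    [-0.2,1.2,4.8],
    [-0.3,1.9,5.4],
  ],
  rotation=[
    [0,0,0],
    [0,0,0],
    [0,0,0],
    [0,0,0],
    [0,0,0],
    [0,0,0],
    [0,0,0],
    [0,0,0],
    [0,0,0.5],
    [0,0,1.3],
    [0,0,2.4],
    [0,0,3.6],
  ],
  grip=0.66,
)

```text
t: 49.85
tool_pos: [557.6, -236.6, 328.4]
orientation: [[-0.215, 0.977, 0.003], [0.977, 0.215, -0.001], [-0.002, 0.003, -1.0]]
ft_force: [0.3, 0.2, -0.2]
finger_gap: 29.7
```

Emit:
carry_out(
  translation=[
    [-0.1,0.8,0.4],
    [-0.2,1.6,0.6],
    [-0.3,2.4,0.6],
    [-0.4,3.2,0.6],
    [-0.5,4,0.6],
    [-0.6,4.8,0.6],
    [-0.75,5.6,0.6],
    [-0.9,6.4,0.6],
    [-1.0,7.2,0.6],
    [-1.15,8,0.6],
    [-1.25,8.7,0.6],
    [-1.35,9.3,0.6],
  ],
  rotation=[
    [0,0,1.2],
    [0,0,2.4],
    [0,0,3.6],
    [0,0,4.8],
    [0,0,6],
    [0,0,7.2],
    [0,0,8.4],
    [0,0,9.6],
    [0,0,10.6],
    [0,0,11.6],
    [0,0,12.4],
    [0,0,13.2],
  ],
)

```text
t: 51.05
tool_pos: [489.5, 230.0, 356.4]
orientation: [[-1.0, -0.029, 0.002], [-0.029, 1.0, 0.001], [-0.002, 0.001, -1.0]]
ft_force: [-0.1, -0.0, -0.2]
finger_gap: 29.9
```

Emit:
carry_out(
  translation=[
    [-0.1,0.4,0],
    [-0.15,0.7,0],
    [-0.15,0.7,0],
    [-0.15,0.7,0],
    [-0.15,0.7,0],
  ],
  rotation=[
    [0,0,0.2],
    [0,0,0.2],
    [0,0,0.2],
    [0,0,0.2],
    [0,0,0.2],
  ],
)

```text
t: 51.55
tool_pos: [482.9, 262.2, 354.9]
orientation: [[-0.999, -0.044, 0.0], [-0.044, 0.999, -0.0], [-0.0, -0.0, -1.0]]
ft_force: [0.2, -0.5, 0.4]
finger_gap: 30.1
```

Run:
```python
from h import *
s=observe(); p=s["tool_pos"]; print(p,np.round(s["orientation"],3)[:2,0],np.round(s["ft_force"],1),np.round(s["q"],1),s["finger_gap"])
print((np.array([482.8,263.2,201])-p)/50)
t=look("top"); sc=look("scene"); print(carrier([t]),carrier([sc]))
w=look("wrist","w12")
a=cv2.resize(sc["image"][240:400,160:320],(400,400),interpolation=2); b=cv2.resize(w["image"],(533,400))[:,60:460]
cv2.imwrite("pics/m12.png",np.hstack([a,b]))
```

```text
[482.90834434 262.23474919 354.90755248] [-0.999 -0.044] [ 0.2 -0.5  0.4] [ 27.3   9.4  92.8  -0.   77.8 -65.2] 30.06066466899536
[-2.16688674e-03  1.93050163e-02 -3.07815105e+00]
(array([ 503.5, -310.3,   -8.7]), np.float64(-0.932)) (array([ 505.2, -306.7,  -11. ]), np.float64(-0.702))
```

View pics/m12.png

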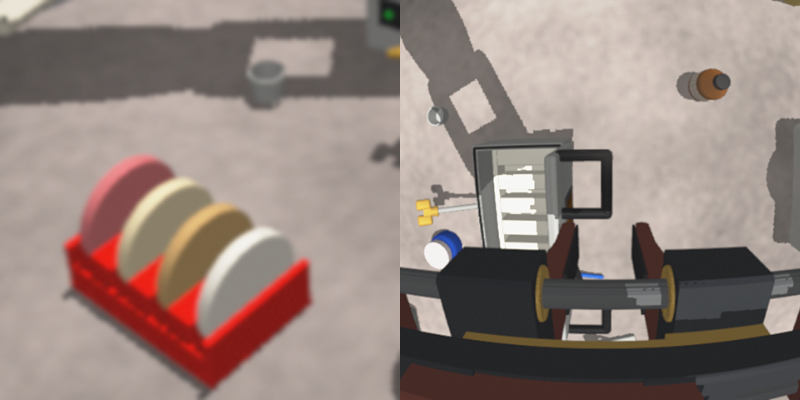

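All four discs stand upright in separate compartments and the rack is empty. The lid is still upright with the near handle below the fingers, so I'll descend and grip it.

Emit:
carry_out(
  translation=[
    [0,0.02,-0.4],
    [0,0.02,-1],
    [0,0.02,-1.6],
    [0,0.02,-2.2],
    [0,0.02,-2.6],
    [0,0.02,-2.9],
    [0,0.02,-3.05],
    [0,0.02,-3.08],
    [0,0.02,-3.08],
  ],
  rotation=[
    [0,0,0],
    [0,0,0],
    [0,0,0],
    [0,0,0],
    [0,0,0],
    [0,0,0],
    [0,0,0],
    [0,0,0],
    [0,0,0],
  ],
  grip=0.68,
)

```text
t: 52.6
tool_pos: [483.1, 264.1, 201.1]
orientation: [[-0.999, -0.045, 0.0], [-0.045, 0.999, 0.0], [-0.001, 0.0, -1.0]]
ft_force: [-0.0, -0.2, -0.1]
finger_gap: 27.8
```

Emit:
carry_out(
  translation=[
    [0,0,0],
    [0,0,0],
    [0,0,0],
    [0,0,0],
    [0,0,0],
    [0,0,0],
  ],
  rotation=[
    [0,0,0],
    [0,0,0],
    [0,0,0],
    [0,0,0],
    [0,0,0],
    [0,0,0],
  ],
  grip=1,
  force=25,
)

```text
t: 53.2
tool_pos: [483.1, 263.7, 201.3]
orientation: [[-0.999, -0.045, 0.001], [-0.045, 0.999, -0.001], [-0.001, -0.001, -1.0]]
ft_force: [0.2, -6.0, 6.0]
finger_gap: 11.4
```

Run:
```python
from h import *
s=observe(); print(s["tool_pos"],np.round(s["ft_force"],1),s["finger_gap"])
a0=np.arctan2(56,117); r=np.hypot(56,117)
def P(th): return np.array([0,-r*np.cos(a0+th),r*np.sin(a0+th)])
def g(ths,t0):
    for th in ths:
        d=(P(th)-P(t0))/50; print(round(th,3),[round(-d[1]*.0436,3),round(d[1],3),round(d[2],3)])
ths=np.r_[1.54,1.5,1.45,1.4,1.35,1.3,1.25,1.2,1.15,1.1,1.05,1.0]; g(ths,1.57)
print(); g(np.linspace(.955,.46,12),1.0); print(); g(np.linspace(.42,.0,12),.46)
```

```text
[483.10314298 263.73155337 201.34318275] [ 0.2 -6.   6. ] 11.36485278294874
1.54 [np.float64(0.003), np.float64(-0.071), np.float64(0.032)]
1.5 [np.float64(0.007), np.float64(-0.166), np.float64(0.072)]
1.45 [np.float64(0.013), np.float64(-0.288), np.float64(0.117)]
1.4 [np.float64(0.018), np.float64(-0.412), np.float64(0.155)]
1.35 [np.float64(0.023), np.float64(-0.538), np.float64(0.188)]
1.3 [np.float64(0.029), np.float64(-0.665), np.float64(0.213)]
1.25 [np.float64(0.035), np.float64(-0.793), np.float64(0.233)]
1.2 [np.float64(0.04), np.float64(-0.922), np.float64(0.246)]
1.15 [np.float64(0.046), np.float64(-1.052), np.float64(0.252)]
1.1 [np.float64(0.052), np.float64(-1.181), np.float64(0.253)]
1.05 [np.float64(0.057), np.float64(-1.311), np.float64(0.246)]
1.0 [np.float64(0.063), np.float64(-1.44), np.float64(0.233)]

0.955 [np.float64(0.005), np.float64(-0.115), np.float64(-0.017)]
0.91 [np.float64(0.01), np.float64(-0.23), np.float64(-0.039)]
0.865 [np.float64(0.015), np.float64(-0.344), np.float64(-0.067)]
0.82 [np.float64(0.02), np.float64(-0.456), np.float64(-0.099)]
0.77
[... 602 characters left out ...]
(0.007), np.float64(-0.155), np.float64(-0.131)]
0.344 [np.float64(0.01), np.float64(-0.226), np.float64(-0.2)]
0.305 [np.float64(0.013), np.float64(-0.295), np.float64(-0.271)]
0.267 [np.float64(0.016), np.float64(-0.362), np.float64(-0.344)]
0.229 [np.float64(0.019), np.float64(-0.425), np.float64(-0.42)]
0.191 [np.float64(0.021), np.float64(-0.485), np.float64(-0.499)]
0.153 [np.float64(0.024), np.float64(-0.543), np.float64(-0.579)]
0.115 [np.float64(0.026), np.float64(-0.597), np.float64(-0.662)]
0.076 [np.float64(0.028), np.float64(-0.648), np.float64(-0.747)]
0.038 [np.float64(0.03), np.float64(-0.696), np.float64(-0.834)]
0.0 [np.float64(0.032), np.float64(-0.74), np.float64(-0.922)]
```

Emit:
carry_out(
  translation=[
    [0.003,-0.07,0.03],
    [0.007,-0.17,0.07],
    [0.013,-0.29,0.12],
    [0.018,-0.41,0.155],
    [0.023,-0.54,0.19],
    [0.029,-0.665,0.213],
    [0.035,-0.79,0.233],
    [0.04,-0.92,0.246],
    [0.046,-1.05,0.252],
    [0.052,-1.18,0.253],
    [0.057,-1.31,0.246],
    [0.063,-1.44,0.233],
  ],
  rotation=[
    [0,0,0],
    [0,0,0],
    [0,0,0],
    [0,0,0],
    [0,0,0],
    [0,0,0],
    [0,0,0],
    [0,0,0],
    [0,0,0],
    [0,0,0],
    [0,0,0],
    [0,0,0],
  ],
)

```text
t: 54.4
tool_pos: [486.0, 191.4, 212.1]
orientation: [[-0.999, -0.045, 0.0], [-0.045, 0.999, -0.0], [-0.0, -0.0, -1.0]]
ft_force: [3.5, 0.8, -2.7]
finger_gap: 11.4
```

Emit:
carry_out(
  translation=[
    [0.005,-0.115,-0.017],
    [0.01,-0.23,-0.04],
    [0.015,-0.344,-0.067],
    [0.02,-0.456,-0.1],
    [0.025,-0.566,-0.137],
    [0.029,-0.675,-0.18],
    [0.034,-0.782,-0.226],
    [0.039,-0.886,-0.278],
    [0.043,-0.99,-0.335],
    [0.047,-1.088,-0.396],
    [0.052,-1.184,-0.462],
    [0.056,-1.278,-0.532],
  ],
  rotation=[
    [0,0,0],
    [0,0,0],
    [0,0,0],
    [0,0,0],
    [0,0,0],
    [0,0,0],
    [0,0,0],
    [0,0,0],
    [0,0,0],
    [0,0,0],
    [0,0,0],
    [0,0,0],
  ],
)

```text
t: 55.6
tool_pos: [487.9, 127.7, 185.0]
orientation: [[-0.999, -0.045, -0.002], [-0.045, 0.999, -0.0], [0.002, -0.0, -1.0]]
ft_force: [-2.0, -1.7, -3.9]
finger_gap: 11.0
```

Emit:
carry_out(
  translation=[
    [0.004,-0.08,-0.066],
    [0.007,-0.155,-0.131],
    [0.01,-0.226,-0.2],
    [0.013,-0.295,-0.271],
    [0.016,-0.362,-0.344],
    [0.019,-0.425,-0.42],
    [0.021,-0.485,-0.5],
    [0.024,-0.543,-0.58],
    [0.026,-0.597,-0.662],
    [0.028,-0.63,-0.72],
    [0.029,-0.66,-0.77],
    [0.03,-0.68,-0.81],
  ],
  rotation=[
    [0,0,0],
    [0,0,0],
    [0,0,0],
    [0,0,0],
    [0,0,0],
    [0,0,0],
    [0,0,0],
    [0,0,0],
    [0,0,0],
    [0,0,0],
    [0,0,0],
    [0,0,0],
  ],
)

```text
t: 56.8
tool_pos: [489.8, 93.7, 144.7]
orientation: [[-0.999, -0.045, -0.001], [-0.045, 0.999, -0.001], [0.001, -0.001, -1.0]]
ft_force: [-2.9, -5.4, -2.8]
finger_gap: 11.0
```

Run:
```python
from h import *
s=observe(); print(s["tool_pos"],np.round(s["ft_force"],1),s["finger_gap"])
```

```text
[489.83568028  93.74408529 144.66366005] [-2.9 -5.4 -2.8] 10.992604827748666
```

Emit:
carry_out(
  translation=[
    [0,-0.015,-0.025],
    [0,-0.03,-0.05],
    [0,-0.045,-0.075],
    [0,-0.055,-0.095],
    [0,-0.06,-0.11],
    [0,-0.06,-0.12],
    [0,-0.06,-0.12],
    [0,-0.06,-0.12],
  ],
  rotation=[
    [0,0,0],
    [0,0,0],
    [0,0,0],
    [0,0,0],
    [0,0,0],
    [0,0,0],
    [0,0,0],
    [0,0,0],
  ],
)

```text
t: 57.6
tool_pos: [490.0, 90.9, 139.1]
orientation: [[-0.999, -0.046, -0.0], [-0.046, 0.999, -0.001], [0.0, -0.001, -1.0]]
ft_force: [-3.2, -6.0, -3.4]
finger_gap: 10.9
```

Run:
```python
from h import *
s=observe(); print(s["tool_pos"],np.round(s["ft_force"],1),s["finger_gap"])
c=look("scene"); o=cv2.resize(c["image"][160:300,280:440],(800,600),interpolation=2); cv2.imwrite("pics/s13.png",o[:,:800])
```

```text
[489.99669971  90.89138291 139.08537626] [-3.2 -6.  -3.4] 10.858037297486103
```

View pics/s13.png

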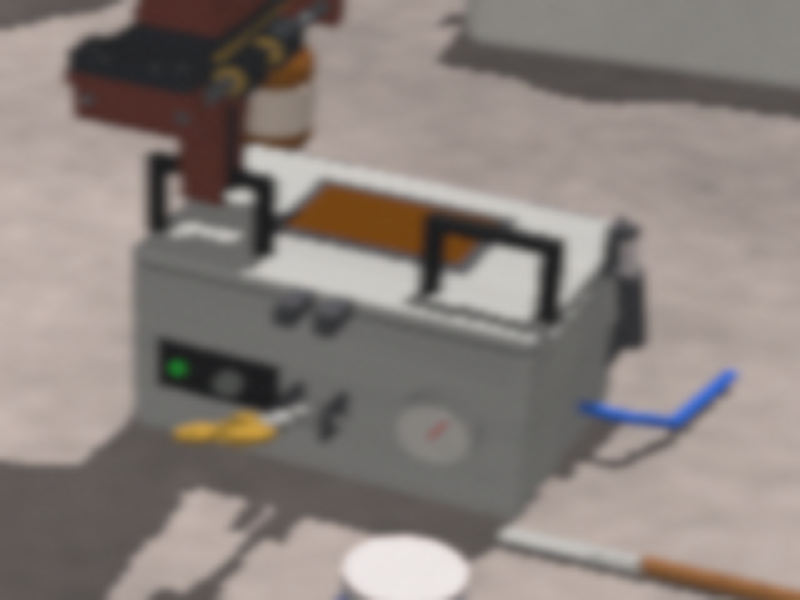

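The lid looks all but shut, but the hand still carries some of its load (fz -3.4). I'll ease it further until it bears on the box.

Emit:
carry_out(
  translation=[
    [0,-0.01,-0.02],
    [0,-0.02,-0.04],
    [0,-0.03,-0.06],
    [0,-0.035,-0.075],
    [0,-0.035,-0.075],
    [0,-0.035,-0.075],
  ],
  rotation=[
    [0,0,0],
    [0,0,0],
    [0,0,0],
    [0,0,0],
    [0,0,0],
    [0,0,0],
  ],
)

```text
t: 58.25
tool_pos: [490.3, 90.8, 138.4]
orientation: [[-0.999, -0.045, 0.001], [-0.045, 0.999, 0.002], [-0.001, 0.002, -1.0]]
ft_force: [-15.8, 1.7, 28.2]
finger_gap: 11.0
```

Run:
```python
from h import *
s=observe(); print(s["tool_pos"],np.round(s["ft_force"],1),s["finger_gap"])
```

```text
[490.3325815   90.78431907 138.39441929] [-15.8   1.7  28.2] 10.955377507359705
```

The lid now bears on the box (fz +28 N), so it's shut. I'll back off, release and withdraw upward.

Emit:
carry_out(
  translation=[
    [0,0.015,0.03],
    [0,0.015,0.04],
    [0,0.015,0.04],
  ],
  rotation=[
    [0,0,0],
    [0,0,0],
    [0,0,0],
  ],
)

```text
t: 58.55
tool_pos: [490.2, 90.8, 138.6]
orientation: [[-0.999, -0.045, 0.0], [-0.045, 0.999, 0.001], [-0.001, 0.001, -1.0]]
ft_force: [-8.1, -1.5, 9.1]
finger_gap: 11.1
```

Emit:
carry_out(
  translation=[
    [0,0,0],
    [0,0,0],
    [0,0,0],
    [0,0,0.1],
    [0,0,0.5],
    [0,0,1],
    [0,0,1.6],
    [0,0,2.2],
    [0,0,2.7],
    [0,0,3],
    [0,0,3],
    [0,0,3],
  ],
  rotation=[
    [0,0,0],
    [0,0,0],
    [0,0,0],
    [0,0,0],
    [0,0,0],
    [0,0,0],
    [0,0,0],
    [0,0,0],
    [0,0,0],
    [0,0,0],
    [0,0,0],
    [0,0,0],
  ],
  grip=0.6,
)

```text
t: 59.75
tool_pos: [490.1, 90.3, 287.3]
orientation: [[-0.999, -0.045, 0.0], [-0.045, 0.999, 0.0], [-0.0, 0.0, -1.0]]
ft_force: [0.3, -0.1, 0.0]
finger_gap: 35.1
```

Run:
```python
from h import *
s=observe(); print(s["tool_pos"],np.round(s["ft_force"],1),s["finger_gap"])
c=look("scene","fin_s"); t=look("top","fin_t"); print(carrier([t]))
a=cv2.resize(c["image"][140:420,160:460],(640,598),interpolation=2); cv2.imwrite("pics/fin.png",a)
t0=dict(np.load("top0.npz")); s0=dict(np.load("scene0.npz"))
# bystander shift check against the start pictures (phase correlation of crops)
for n,A,B,(x,y,w) in [("jar",t0,t,(331,190,14)),("dappen",t0,t,(334,279,10)),("bowl",t0,t,(400,160,22)),("gauge",t0,t,(483,208,20)),("knife",t0,t,(290,155,16)),("monomer",t0,t,(166,304,14)),("lid far handle",s0,c,(379,218,12))]:
    P=cv2.cvtColor(A["image"],6)[y-w:y+w,x-w:x+w]; Q=cv2.cvtColor(B["image"],6)[y-w-6:y+w+6,x-w-6:x+w+6]
    r=cv2.matchTemplate(Q,P,cv2.TM_CCOEFF_NORMED); print(n,round(float(r.max()),2),np.array(np.unravel_index(r.argmax(),r.shape))-6)
```

```text
[490.10914534  90.26741139 287.27248193] [ 0.3 -0.1  0. ] 35.054266226549174
(array([ 503.5, -310.3,   -8.7]), np.float64(-0.932))
jar 1.0 [0 0]
dappen 0.37 [0 0]
bowl 0.99 [0 0]
gauge 0.98 [0 0]
knife 0.99 [0 0]
monomer 1.0 [0 0]
lid far handle 1.0 [0 0]
```

View pics/fin.png

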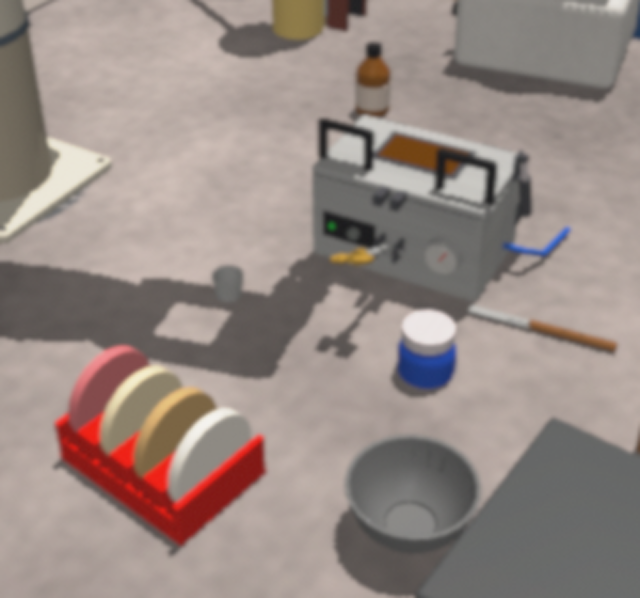

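The final view shows the lid shut, the bolt hanging out, all four discs upright in the carrier, and the bystanders where they were.

```bash
python3 -c "
from station import workorder
print(workorder.finish_job())"
```

```text
the job is handed in; nothing more can be done
None
```

The job is done and handed in at about 60 s of robot time. I turned the wing nut out 3.08 rad, swung the bolt clear and opened the lid by its near handle. The pink, ivory, tan and white discs each went into their own carrier compartment. I then eased the lid down at about 0.45 rad/s until it bore on the box, and released it.

**Last checks:**
- **Lid and bolt:** the lid is shut (its far handle matches the start picture exactly) and the bolt hangs out.
- **Discs:** all four stand upright in separate compartments. None fell; each was released only once it touched the carrier floor.
- **Carrier:** the top camera gave the same position for it at every clear check.
- **Bystanders:** jar, bowl, gauge, knife and bottle show no shift. The dappen cup also showed none, but its image match was weak (0.37), probably because it now lies in the arm's shadow; the final picture shows it still standing.

**What disagreed:**
- The fingertips turned out to sit about 20 mm higher than the reported TCP. My first grip on the handle closed on nothing just above the bar; I went lower and regripped.
- The carrier position differed by 2–4 mm between cameras, so I aligned each disc to its slot with the wrist camera.
- At the very end of closing I pressed the shut lid down with about 28 N for a moment before backing off.

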